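# Photograph a delivery of power bricks with the bench camera

### The arm

A 6-joint arm with a two-finger parallel gripper is mounted at the origin on a cart in front of the work surface, level with it; the furniture and walls round the work are solid. World frame = base frame: x ahead of the robot, y to its left, z up, the work surface at z = 0. Lengths are in m, angles in rad, forces in N, time in s.
With the tool pointing down it reaches from about 0.375 to 0.9 m from the base axis. Payload 3.1 kg.
Tool frame: the origin (TCP) lies on the centre line of the jaws, within the pads' length; the fingertips stand env.tcp_to_tips ahead of it and the grasp point (between the pads) lies 11 mm behind it (env.tcp_to_tips is the distance from the TCP to the fingertips, in m); z points along the fingers, y is the line along which they close (so a half turn about z gives the same grasp; the last joint's range is limited). The gripper opens to 85 mm and grips with 20 to 120 N. Pads are 22 mm wide; open, the fingers measure 114 mm over their backs; the gripper's body (76 mm by 85 mm) begins 54 mm behind the grasp point. The pads swing forward as they close: fully open they stand 13 mm farther back than shut.
Start: joints at [-1.516, 0.527, 1.433, -0, 1.181, -0.178], TCP at [0.145, -0.608, 0.239] pointing down, gripper open.
Joint ranges: [-3.08, 3.08], [-0.75, 2.2], [0.22, 2.44], [-1.43, 4.57], [0, 2.65], [-2.85, 2.85]. Speed limits (rad/s): [2.79, 2.79, 3.14, 3.14, 3.14, 3.14].

### API

Orientations are given as a rotation vector (axis times angle).
In Python, from workcell import env gives the robot as it stands.
- The arm moves only by the shell command python3 -m inch 'ROWS' [OPENING]. ROWS is JSON, a list of rows, each a list of 6 numbers: the shift along the tool's x, y, z normalised to -1 to 1, where 1 is 0.3 m, then the turn, a rotation vector about the tool's x, y, z normalised to -1 to 1, where 1 is pi/2 rad. A call has 1 to 12 rows; each row is the pose to reach, as a shift and turn from the pose commanded when the call began, along the tool's axes at that moment; what a row does not reach only later rows make up. A row lasts 1/8 s, in which the tool goes at most 62.5 mm and 10.7 degrees, less where a joint would pass 70% of its speed; a pose out of reach is approached as far as the arm can. A call with a number of a shift or a turn outside -1 to 1 is refused whole. A call with a gripper value outside its range is refused whole. OPENING is the opening, from 0 (shut) to 1 (fully open), set as the call begins (- or left out, the last holds). The fingers move at their own pace and stop on an object; the grip force is fixed at half the most. Time passes only in rows, so rows that repeat a pose let the fingers close. It gives the time, the measured TCP pose, the force, the opening and the grip force at its end, in the units of the state.
- env.get_obs(): the state, without advancing time (a new reading comes with each control period).
- env.snapshot(name): name is "scene" or "top"; returns a dict with "pixels" (420x560x3 uint8, blue, green, red), "vfov" (degrees; the focal length in pixels is half the picture's height over the tangent of half this angle, whatever the lens; pixels are square), "cx", "cy" (the principal point, pixels), "D" ([k1, k2, p1, p2, k3] as OpenCV has them; the pictures are not rectified), "position" and "attitude" of the camera in the world. Camera axes: x right, y down, z forward; pixel columns grow to the right and rows downward; lengths in m; the calibration is good to about 2 mm. A picture is of the moment at which its call begins. There is no depth.
- env.job_done(): hands the job in; it is judged then, once.
The state is a dict: "time": time; "joint_positions": joint angles; "dq": joint speeds; "tau": joint torques, N m; "tcp_pos": TCP position; "orientation": TCP orientation; "force": force on the tool from outside, world axes, zero at the start; "wrist_torque": the same for the moment, N m; "finger_gap": finger opening in m; "grasp_force": force on a finger pad.
Only numpy, scipy, OpenCV 4.12 (cv2) and the standard library are available. Lean on these libraries where they do the work, as an engineer would, in place of code of your own. Each camera call takes 0.05 s, during which the arm holds its last target. There are 200 camera calls.

### The job

Record the delivered power bricks that lie to the left and right of the grey plate: line them all up on the plate as one even row, one brick per marked lane from the green-dot end with no lane skipped, each straight in its lane with its end flush against the rail. Swing the orange dust cover fully aside from the camera's lens port, and when the row stands and the port is clear press the red button fully down (never while the port is covered). Then swing the cover fully shut again, leaving the row in order and the other things on the bench where they are.

Things in the scene. Friction and masses are not known exactly. Their poses are not given: they have to be found in the camera images.
- brick_a_mid (a point): black laptop power brick, 49 (its x) x 106 (its y, long axis) x 30 mm, 0.2 kg, always lying flat; the point is its centre, half-way up (15 mm over its underside). Either end may face the rail. Only 3 or all 4 of them are present in a run; they start within 0.75 m of the robot's base, beside the plate (a similar black box far back near the wall is part of the room)
- brick_b_mid (a point): black laptop power brick, 49 (its x) x 106 (its y, long axis) x 30 mm, 0.2 kg, always lying flat; the point is its centre, half-way up (15 mm over its underside). Either end may face the rail. Only 3 or all 4 of them are present in a run; they start within 0.75 m of the robot's base, beside the plate (a similar black box far back near the wall is part of the room)
- brick_c_mid (a point): black laptop power brick, 49 (its x) x 106 (its y, long axis) x 30 mm, 0.2 kg, always lying flat; the point is its centre, half-way up (15 mm over its underside). Either end may face the rail. Only 3 or all 4 of them are present in a run; they start within 0.75 m of the robot's base, beside the plate (a similar black box far back near the wall is part of the room)
- brick_d_mid (a point): black laptop power brick, 49 (its x) x 106 (its y, long axis) x 30 mm, 0.2 kg, always lying flat; the point is its centre, half-way up (15 mm over its underside). Either end may face the rail. Only 3 or all 4 of them are present in a run; they start within 0.75 m of the robot's base, beside the plate (a similar black box far back near the wall is part of the room)
- lane_1 (a point): lane 1 of the four lanes on the grey lining-up plate (the leftmost one, marked by a green dot): where the centre of a brick lies when it is properly in this lane: long axis along the lane, end flush against the rail (19 mm above the worktop). Its x axis points along the lane towards the rail, y to the robot's left along the row, z up. Lanes are 112 mm apart, numbered from left to right, each outlined in white
- lane_2 (a point): lane 2 of the four lanes on the grey lining-up plate: where the centre of a brick lies when it is properly in this lane: long axis along the lane, end flush against the rail (19 mm above the worktop). Its x axis points along the lane towards the rail, y to the robot's left along the row, z up. Lanes are 112 mm apart, numbered from left to right, each outlined in white
- lane_3 (a point): lane 3 of the four lanes on the grey lining-up plate: where the centre of a brick lies when it is properly in this lane: long axis along the lane, end flush against the rail (19 mm above the worktop). Its x axis points along the lane towards the rail, y to the robot's left along the row, z up. Lanes are 112 mm apart, numbered from left to right, each outlined in white
- lane_4 (a point): lane 4 of the four lanes on the grey lining-up plate: where the centre of a brick lies when it is properly in this lane: long axis along the lane, end flush against the rail (19 mm above the worktop). Its x axis points along the lane towards the rail, y to the robot's left along the row, z up. Lanes are 112 mm apart, numbered from left to right, each outlined in white
- plate: fixed grey plate, 170 (x) x 414 (y) x 4 mm, origin at the centre of its underside. An aluminium rail 12 mm wide, reaching 16 mm above the worktop, runs along its far (+x) edge; the face of the rail that the bricks touch is at x = +73 mm in the plate's frame
- console: fixed bench camera standing behind the rail: grey console 230 mm wide (y), about 140 mm deep (x), origin at the centre of its underside. Its face slopes 25 degrees towards the robot side (its own -x), rising from about 32 mm above the worktop at the front edge to about 92 mm at the back; its lens port (44 mm dark round window) and the red button are on the face. A small 8 mm stop pin stands 10 mm out of the face on the left
- cover (a joint): orange dust cover, a flat plate 58 mm wide and about 110 mm long, turning on a single pin in the plane of the console's sloping face. rad: 0 = shut over the lens port (pointing down the slope), 1.6 = its stop, fully aside to the robot's left. Seen from above the face it turns clockwise as it opens. Stiff pin (about 0.06 N m): it stays where it is left
- cover_knob (a point): black round knob of the dust cover: a post of 16 mm diameter, 36 mm tall, standing square to the cover plate, 72 mm from the pin; the point is on its axis 21 mm above the cover plate (15 mm below its top). z axis: square out of the console's sloping face, along the post and parallel to the pin; x axis: from the knob towards the pin; y axis: the line along which the knob travels, opening towards +y
- cover_pin (a point): axis of the dust cover's pin, on top of the cover plate; turns with the cover, same axes as cover_knob, 72 mm from it along +x
- release (a joint): travel of the red release button, m: 0 = out, 0.006 = fully down; a spring of about 5 N returns it
- release_top (a point): centre of the top of the red release button, 30 mm diameter, on the right of the sloping face; it is pressed square into the face, against its z axis (z points out of the face)
- torch: bystander: small black torch 31x104x27 mm, lying at the left; leave alone
- tape_roll: bystander: roll of black tape, 65 mm diameter, 19 mm high, at the right near edge; leave alone
- flux_pot: bystander: white pot with red bands, 53 mm diameter, 50 mm high, behind the camera; leave alone
Things that resemble listed ones, but are neither listed nor needed, are in the scene too. Leave any pink look-alike of the part that bears brick_d_mid alone.

How it is judged:
By the outcome, as a careful person would: the job done as asked, in the order asked, and still so for the second after the job is handed in, with the robot touching nothing.
Of brick_a, brick_b, brick_c, brick_d only 3 to 4 are there at a start; the rules pass over those that are not, and their reading is None.
At some moment in a run one of brick_a, brick_b, brick_c, brick_d may be knocked a few centimetres aside while the robot is not near it.
Once in a run the grip may slacken for a moment while it holds something.
It also fails if it takes over 210 s, if anything falls off the work surface, if the arm or the gripper's body presses on something with over 40 N, if the wrist force passes 120 N, or if a joint passes its speed limit or range.

## Working session

There is one attempt and no reset: what is moved stays moved. The work goes in short steps, Python scripts to look and compute and a shell command to move; the robot and the scene stay as the last step left them, time stands still between calls to the robot, and variables do not carry over. Pictures are saved under pics/ and viewed, at most 14 in all, crops included, and the job is handed in when it is done.

```bash
ls; mkdir -p pics; python3 - <<'E'
from workcell import env
import cv2
o=env.get_obs(); print({k:o[k] for k in ('time','tcp_pos','orientation','finger_gap')}, env.tcp_to_tips)
for n in ('scene','top'):
    s=env.snapshot(n); cv2.imwrite(f'pics/{n}0.png',s['pixels']); print({k:v for k,v in s.items() if k!='pixels'})
E
```

```text
pics
{'time': 0.0, 'tcp_pos': array([ 0.14475814, -0.60731319,  0.23834628]), 'orientation': array([-3.11806813e+00, -3.66122065e-01, -1.57703749e-04]), 'finger_gap': 0.08543626865501901} 0.008
{'vfov': 49.81680604904134, 'cx': 274.76554491634477, 'cy': 211.6325812606572, 'D': array([-0.04305951,  0.        ,  0.        ,  0.        ,  0.        ]), 'position': array([-0.23137485,  0.81784837,  0.79183115]), 'attitude': array([-0.90476521,  2.28050212, -1.25525813])}
{'vfov': 45.700483886169, 'cx': 282.72944640296345, 'cy': 207.90740799578015, 'D': array([-0.16957355,  0.        ,  0.        ,  0.        ,  0.        ]), 'position': array([-0.12240226, -0.38922123,  1.84630094]), 'attitude': array([-2.36599351,  1.41916953, -0.32746742])}
```

View pics/scene0.png

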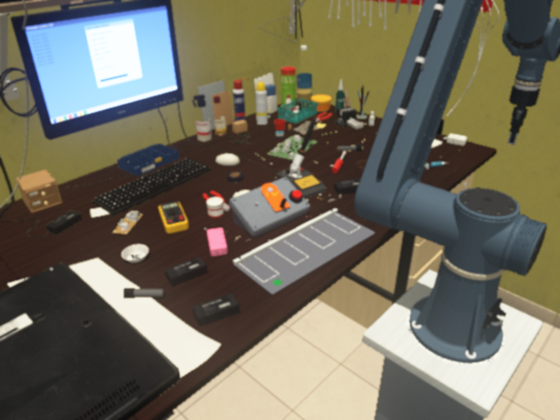

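View pics/top0.png

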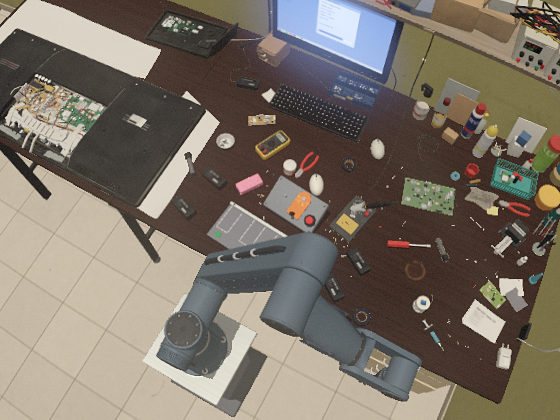

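The top view shows four bricks: two left at about (184,208) and (214,178), and two right at about (358,262) and (335,288). The plate is at about (250,228), the console at (297,203). The scene view shows the left bricks at (217,307) and (185,271), and the plate with its green dot at (277,283). Next I'll enlarge both.

```bash
cat > h.py <<'E'
import numpy as np, cv2
from scipy.spatial.transform import Rotation as R
from workcell import env
def cal(s):
    f=210/np.tan(np.radians(s['vfov']/2)); K=np.array([[f,0,s['cx']],[0,f,s['cy']],[0,0,1.]])
    return K,s['D'],R.from_rotvec(s['attitude']).as_matrix(),np.array(s['position'])
def back(s,uv,z):
    K,D,A,p=cal(s); uv=np.array(uv,float).reshape(-1,1,2)
    n=cv2.undistortPoints(uv,K,D).reshape(-1,2); d=np.c_[n,np.ones(len(n))]@A.T
    return p+d*((z-p[2])/d[:,2])[:,None]
def proj(s,X):
    K,D,A,p=cal(s); return cv2.projectPoints(np.array(X,float).reshape(-1,3),cv2.Rodrigues(A.T)[0],-A.T@p,K,D)[0].reshape(-1,2)
def crop(s,x,y,w,h,k,name):
    im=cv2.resize(s['pixels'][y:y+h,x:x+w],None,fx=k,fy=k,interpolation=cv2.INTER_CUBIC)
    im=cv2.convertScaleAbs(im,alpha=1.5,beta=15)
    for g in range((x+9)//10*10,x+w,10):
        cv2.line(im,((g-x)*k,0),((g-x)*k,10 if g%50 else 20),(0,255,255),1)
        if g%20==0: cv2.putText(im,str(g),((g-x)*k+2,20),0,.4,(0,255,255),1)
    for g in range((y+9)//10*10,y+h,10):
        cv2.line(im,(0,(g-y)*k),(10,(g-y)*k),(0,255,255),1)
        if g%20==0: cv2.putText(im,str(g),(12,(g-y)*k+4),0,.4,(0,255,255),1)
    cv2.imwrite('pics/'+name+'.png',im)
E
python3 - <<'E'
from h import *
import pickle
s=env.snapshot('scene');t=env.snapshot('top'); pickle.dump((s,t),open('s0.pkl','wb'))
crop(s,120,160,260,170,3,'sc1'); crop(t,160,150,220,160,3,'tc1')
E
```

```text
(no output)
```

View pics/sc1.png

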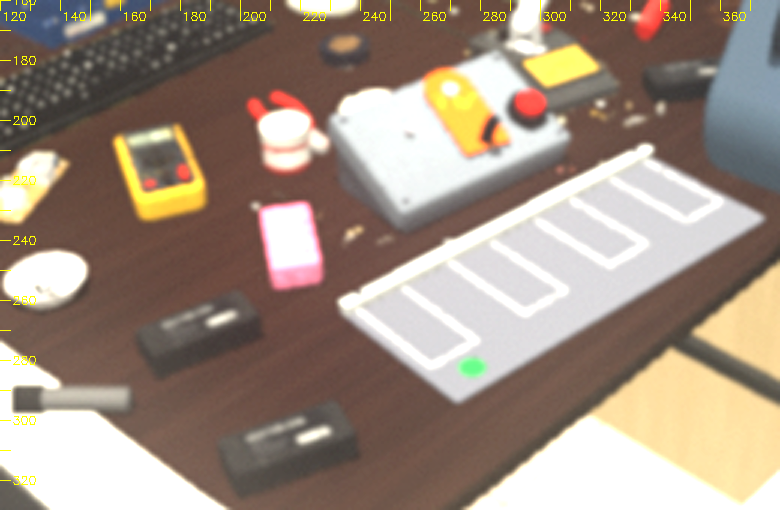

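View pics/tc1.png

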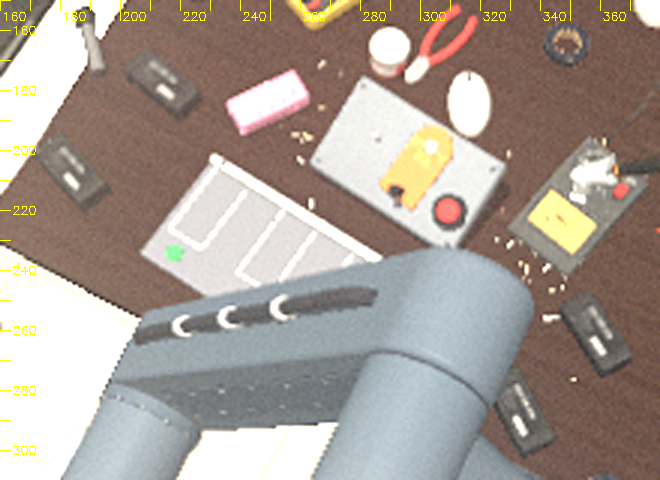

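```bash
cat >> h.py <<'E'
from scipy.optimize import least_squares, minimize
def box(x,y,a,z0=0,L=.106,W=.049,H=.030):
    c,s_=np.cos(a),np.sin(a); P=[]
    for i in(-1,1):
        for j in(-1,1):
            for z in(z0,z0+H): P.append([x+c*i*L/2-s_*j*W/2,y+s_*i*L/2+c*j*W/2,z])
    return np.array(P)
def fitbrick(views,x,y,a,z0=0,rmax=.09,H=.030):
    # max contrast of dark silhouette (value inside hull vs ring), over the given views
    K=4
    def cost(q):
        tot=0
        for s in views:
            g=s['pixels'].max(2).astype(np.float32)
            uv=proj(s,box(*q,z0,H=H)); c0=np.floor(proj(s,[[x,y,z0]])[0]-40).astype(int); c0=np.maximum(c0,0)
            sub=g[c0[1]:c0[1]+80,c0[0]:c0[0]+80]; big=cv2.resize(sub,None,fx=K,fy=K)
            def m(uv):
                h=cv2.convexHull(((uv-c0+.5)*K-.5).astype(np.float32)); M=np.zeros(big.shape,np.uint8)
                cv2.fillConvexPoly(M,np.round(h*16).astype(int),1,shift=4);return M
            i=m(uv); cen=uv.mean(0); n=lambda r:cv2.dilate(i,np.ones((r,r)))
            ring=n(4*K+1)-i
            b=np.minimum(big,90)
            tot+=b[i>0].mean()-b[ring>0].mean()
        return tot
    best=None
    for da in(-.3,0,.3):
        r=minimize(cost,[x,y,a+da],method='Nelder-Mead',options=dict(initial_simplex=[[x,y,a+da],[x+.015,y,a+da],[x,y+.015,a+da],[x,y,a+da+.15]],xatol=2e-4,fatol=.01))
        if best is None or r.fun<best.fun: best=r
    return best.x,best.fun
def dumps(name='s'):
    import pickle
    s=env.snapshot('scene');t=env.snapshot('top'); pickle.dump((s,t),open(name+'.pkl','wb')); return s,t
E
python3 - <<'E'
from h import *
import pickle
s,t=pickle.load(open('s0.pkl','rb'))
sc=lambda x,y:(120+x/3-.33,160+y/3-.33); tc=lambda x,y:(160+x/3-.33,150+y/3-.33)
obs=[(s,sc(458,402),(-.085,.207,.004)),(s,sc(764,217),(-.085,-.207,.004)),(s,sc(347,300),(.073,.207,.016)),(s,sc(648,147),(.085,-.207,.016)),
 (t,tc(141,253),(-.085,.207,.004)),(t,tc(215,155),(.085,.207,.016))]
def f(q):
    r=[]
    for v,uv,P in obs:
        c,n=np.cos(q[2]),np.sin(q[2]); w=[q[0]+c*P[0]-n*P[1],q[1]+n*P[0]+c*P[1],P[2]]
        r+=list(proj(v,[w])[0]-uv)
    return r
for o in obs: print(np.round(back(o[0],o[1],o[2][2]),3), end=' ')
r=least_squares(f,[.5,.1,0]); print('\nplate',r.x,np.round(r.fun,1))
c,n=np.cos(r.x[2]),np.sin(r.x[2])
print('console', np.round(back(t,[tc(365,78),tc(507,163)],.092),3), np.round(back(t,[tc(314,162),tc(457,249)],.032),3))
for n_,px,e1,e2 in(('L1',(72,170),(50,142),(97,198)),('L2',(163,82),(135,65),(190,102)),('R1',(595,333),(577,300),(613,365)),('R2',(523,410),(508,378),(538,447))):
    p=back(t,tc(*px),.015)[0]; d=back(t,[tc(*e1),tc(*e2)],.015); a=np.arctan2(*(d[1]-d[0])[[1,0]])
    print(n_,np.round(p,3),round(a,2))
    for vs in ([t],[s],[s,t]) if n_[0]=='L' else ([t],): 
        q,fu=fitbrick(vs,p[0],p[1],a); print('   ',np.round(q,4),round(fu,1))
E
```

```text
[[0.392 0.208 0.004]] [[ 0.356 -0.202  0.004]] [[0.557 0.187 0.016]] [[ 0.515 -0.216  0.016]] [[0.395 0.202 0.004]] [[0.562 0.184 0.016]] 
plate [ 0.45884478 -0.00894859 -0.10198664] [-0.3 -0.9  1.4 -0.3  0.2  1.  -0.3 -1.6 -0.8 -0.5 -0.6 -0.9]
console [[ 0.726  0.042  0.092]
 [ 0.703 -0.18   0.092]] [[ 0.61   0.057  0.032]
 [ 0.588 -0.169  0.032]]
L1 [0.451 0.345 0.015] -1.95
    [ 0.447   0.3427 -1.9014] -5.2
    [ 0.4131  0.366  -1.9938] -11.9
    [ 0.4157  0.3673 -2.072 ] -14.8
L2 [0.625 0.305 0.015] -1.71
    [ 0.6012  0.294  -1.2598] -5.5
    [ 0.5969  0.3241 -2.2526] -12.5
    [ 0.6032  0.2922 -1.2255] -13.6
R1 [ 0.574 -0.378  0.015] -2.21
    [ 0.5606 -0.3531 -2.5996] -6.5
R2 [ 0.438 -0.339  0.015] -2.29
    [ 0.4094 -0.3346 -2.1452] -10.6
```

```bash
python3 - <<'E'
from h import *
import pickle
s,t=pickle.load(open('s0.pkl','rb'))
def tile(v,x,y):
    im=cv2.resize(v['pixels'][y:y+40,x:x+50],None,fx=5,fy=5,interpolation=cv2.INTER_CUBIC)
    im=cv2.convertScaleAbs(im,alpha=2.5,beta=0)
    for g in range(0,50,10):
        cv2.line(im,(g*5,0),(g*5,8),(0,255,255)); cv2.putText(im,str(x+g),(g*5+2,16),0,.35,(0,255,255))
        if g<40: cv2.line(im,(0,g*5),(8,g*5),(0,255,255)); cv2.putText(im,str(y+g),(9,g*5+4),0,.35,(0,255,255))
    return im
T=[tile(s,190,290),tile(s,160,250),tile(t,165,185),tile(t,195,160),tile(t,335,240),tile(t,315,265)]
cv2.imwrite('pics/tiles.png',np.vstack([np.hstack(T[:3]),np.hstack(T[3:])]))
E
```

```text
(no output)
```

View pics/tiles.png

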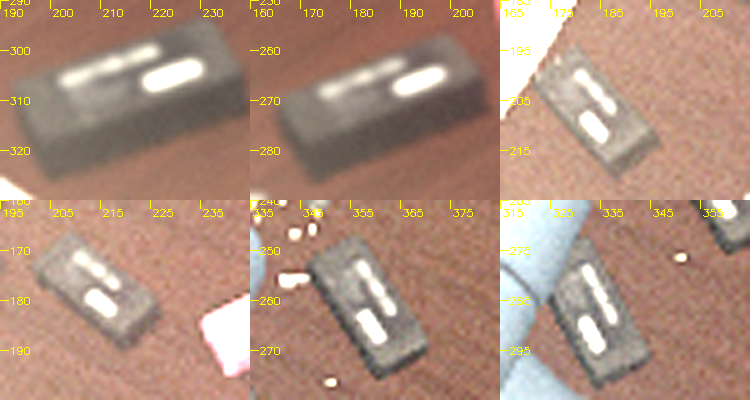

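```bash
cat >> h.py <<'E'
def fitbrick(views,x,y,a,z0=0,H=.030,rel=.12,vmax=75,dbg=None,starts=(-.3,0,.3)):
    K=6; data=[]
    for k,s in enumerate(views):
        c0=np.maximum(np.floor(proj(s,[[x,y,z0+.015]])[0]-30).astype(int),0)
        sub=cv2.resize(s['pixels'][c0[1]:c0[1]+60,c0[0]:c0[0]+60],None,fx=K,fy=K,interpolation=cv2.INTER_CUBIC).astype(np.float32)
        M=((sub[...,2]-sub[...,0])<rel*sub.max(2)+2)&(sub.max(2)<vmax)
        M=cv2.morphologyEx(M.astype(np.uint8),cv2.MORPH_CLOSE,np.ones((31,31)));M=cv2.morphologyEx(M,cv2.MORPH_OPEN,np.ones((13,13)))
        n,l,st,ce=cv2.connectedComponentsWithStats(M); c=np.array([180,180]); 
        j=1+np.argmin([np.hypot(*(ce[i]-c))-.1*np.sqrt(st[i,4]) for i in range(1,n)]); M=(l==j)
        data.append((s,c0,M)); 
        if dbg: cv2.imwrite(f'pics/{dbg}{k}.png',np.hstack([cv2.convertScaleAbs(sub,alpha=2),np.dstack([M*255]*3).astype(np.uint8)]))
    def cost(q):
        tot=0
        for s,c0,M in data:
            h=cv2.convexHull(((proj(s,box(*q,z0,H=H))-c0+.5)*K-.5).astype(np.float32)); I=np.zeros(M.shape,np.uint8)
            cv2.fillConvexPoly(I,np.round(h*16).astype(int),1,shift=4); I=I>0
            tot-=(I&M).sum()/(I|M).sum()
        return tot/len(data)
    best=None
    for da in starts:
        r=minimize(cost,[x,y,a+da],method='Nelder-Mead',options=dict(initial_simplex=[[x,y,a+da],[x+.015,y,a+da],[x,y+.015,a+da],[x,y,a+da+.15]],xatol=2e-4,fatol=1e-4))
        if best is None or r.fun<best.fun: best=r
    return best.x,best.fun
E
python3 - <<'E'
from h import *
import pickle
s,t=pickle.load(open('s0.pkl','rb'))
for n,x,y,a in(('L1',.44,.345,-1.95),('L2',.61,.305,-1.71),('R1',.57,-.378,-2.21),('R2',.438,-.339,-2.29)):
    for i,vs in enumerate(([t],[s],[s,t]) if n[0]=='L' else ([t],)):
        q,fu=fitbrick(vs,x,y,a); print(n,np.round(q,4),round(fu,3))
E
```

```text
L1 [ 0.4515  0.3473 -2.0879] -0.503
L1 [ 0.4533  0.3443 -2.1126] -0.695
L1 [ 0.4521  0.3459 -2.1184] -0.598
L2 [ 0.6243  0.3107 -1.9409] -0.594
L2 [ 0.6333  0.2993 -1.2752] -0.456
L2 [ 0.6231  0.3085 -1.9616] -0.517
R1 [ 0.5744 -0.3768 -2.1958] -0.821
R2 [ 0.4294 -0.3352 -2.2162] -0.74
```

```bash
cat >> h.py <<'E'
def fitc(obs,q0,z=.03,L=.106,W=.049):
    # obs: list of (view, 4 corner pixels in order: two ends of one short side?, going round)
    def f(q,perm):
        c,n=np.cos(q[2]),np.sin(q[2]); r=[]
        for (v,uv),k in zip(obs,perm):
            P=[(i*L/2,j*W/2) for i,j in((1,1),(1,-1),(-1,-1),(-1,1))]
            X=[[q[0]+c*a-n*b,q[1]+n*a+c*b,z] for a,b in P]
            r.append((proj(v,np.roll(X,k,0))-uv).ravel()) 
        return np.concatenate(r)
    best=None
    import itertools
    for flip in(0,1):
        for perm in itertools.product(range(4),repeat=len(obs)):
            o=obs
            r=least_squares(lambda q:f(q,perm),q0)
            if best is None or r.cost<best.cost: best=r
    return best.x,np.round(best.fun,1)
def go(x,y,z,yaw):
    """rows for a tool-down target; yaw = world angle of tool x"""
    o=env.get_obs(); A=R.from_rotvec(o['orientation']); 
    d=A.inv().apply(np.array([x,y,z])-o['tcp_pos']); cy=np.arctan2(*A.as_matrix()[[1,0],0])
    T=R.from_euler('z',yaw)*R.from_euler('x',np.pi); w=(A.inv()*T).as_rotvec()
    print('row',np.round(d/.3,3),np.round(w/(np.pi/2),3),'rows>=',int(np.ceil(max(np.linalg.norm(d)/.0625,np.degrees(np.linalg.norm(w))/10.7))),'yaw now',round(cy,3))
E
python3 - <<'E'
from h import *
import pickle
s,t=pickle.load(open('s0.pkl','rb'))
S={'L1':[(194,307.6),(231,295),(238,304),(200.4,317.6)],'L2':[(166.6,268.4),(199.6,257.6),(207,265),(174,278)]}
Tt={'L1':[(172.4,201.6),(180,195.4),(196,211),(188.6,217)],'L2':[(202.6,173),(208.2,167),(226.6,180.6),(220,187)],'R1':[(348.6,251),(356.4,247.6),(370.6,268.6),(362,273)],'R2':[(326.4,282),(332.6,273),(345,295),(336.4,300.6)]}
I={'L1':(.44,.345,-1.95),'L2':(.61,.305,-1.71),'R1':(.57,-.378,-2.21),'R2':(.438,-.339,-2.29)}
for n in I:
    if n in S: print(n,'scene',*fitc([(s,np.array(S[n]))],I[n]))
    print(n,'top',*fitc([(t,np.array(Tt[n]))],I[n]))
print(back(s,[(124,293),(163,293)],.013),back(t,[(190,160)],.013), 'pink',back(s,[(215,248)],.02),back(t,[(239,193),(262,181)],.0))
go(.438,-.337,.2,.93)
E
```

```text
L1 scene [0.44191386 0.3498566  1.26720597] [-2.1 -0.5  1.1 -2.8  2.4  0.1 -1.3  2.4]
L1 top [ 0.44770965  0.33724741 -4.99688661] [-1.2  0.1  0.2 -1.4  1.3 -0.4 -0.4  1.6]
L2 scene [0.61499874 0.30759668 1.36415703] [-1.4  1.1  1.2 -2.2  1.8 -0.6 -1.5  1.2]
L2 top [ 0.62029599  0.29927005 -4.91223333] [-1.6  0.7  0.8 -1.3  1.1 -0.6 -0.3  1.1]
R1 top [ 0.57390025 -0.38106711 -2.1567176 ] [-1.7  0.4  1.1 -1.8  1.4 -0.1 -0.8  1.4]
R2 top [ 0.43079096 -0.34516779 -2.14356681] [-4.1 -3.2  0.7 -0.3  3.   1.3  0.5  2. ]
[[0.6677566  0.47240294 0.013     ]
 [0.59318498 0.4030376  0.013     ]] [[0.64776435 0.44005952 0.013     ]] pink [[0.63688587 0.19339338 0.02      ]] [[ 6.15941764e-01  1.80495091e-01 -2.22044605e-16]
 [ 7.10126819e-01  1.23774429e-01  2.22044605e-16]]
row [ 1.16  -0.651  0.13 ] [-0.001 -0.    -0.443] rows>= 7 yaw now 0.234
```

```bash
python3 - <<'E'
from h import *
import pickle
s,t=pickle.load(open('s0.pkl','rb'))
S={'L1':[(194,307.6),(231,295),(238,304),(200.4,317.6)],'L2':[(166.6,268.4),(199.6,257.6),(207,265),(174,278)]}
Tt={'L1':[(172.4,201.6),(180,195.4),(196,211),(188.6,217)],'L2':[(202.6,173),(208.2,167),(226.6,180.6),(220,187)],'R1':[(348.6,251),(356.4,247.6),(370.6,268.6),(362,273)],'R2':[(326.4,282),(332.6,273),(345,295),(336.4,300.6)]}
for D,v in((S,s),(Tt,t)):
  for n,c in D.items():
    X=back(v,c,.03)[:,:2]; e=np.roll(X,-1,0)-X
    print(n,X.mean(0).round(3),'len',np.linalg.norm(e,axis=1).round(3),'ang',np.arctan2(e[:,1],e[:,0]).round(2))
E
```

```text
L1 [0.441 0.351] len [0.096 0.038 0.096 0.039] ang [-1.91  2.88  1.24 -0.26]
L2 [0.615 0.308] len [0.094 0.042 0.095 0.049] ang [-1.87  2.98  1.35 -0.2 ]
L1 [0.448 0.337] len [0.04  0.099 0.038 0.099] ang [-0.31 -1.86  2.82  1.3 ]
L2 [0.62  0.299] len [0.036 0.103 0.039 0.1  ] ang [-0.16 -1.76  2.92  1.35]
R1 [ 0.574 -0.381] len [0.034 0.099 0.039 0.101] ang [-0.66 -2.13  2.53  0.97]
R2 [ 0.431 -0.345] len [0.043 0.097 0.04  0.08 ] ang [-0.12 -2.19  2.63  0.94]
```

```bash
python3 - <<'E'
from h import *
go(.574,-.381,.10,.97)
E
```

```text
row [ 1.567 -0.403  0.463] [-0.001 -0.    -0.469] rows>= 9 yaw now 0.234
```

```bash
python3 -m inch '[[0.7,-0.2,0,0,0,-0.2],[0.7,-0.2,0,0,0,-0.2],[0.78,-0.2,0.1,0,0,-0.469],[0.78,-0.2,0.1,0,0,-0.469],[0.78,-0.2,0.1,0,0,-0.469],[0.78,-0.2,0.1,0,0,-0.469]]' 0.9; python3 - <<'E'
from h import *
go(.574,-.381,.10,.97)
E
```

```text
time: 0.95
tcp_pos: [0.3592, -0.4947, 0.2089]
orientation: [-2.778, -1.466, 0.0]
force: [-0.5, 0.0, 0.1]
finger_gap: 0.0769
grasp_force: 0.0
row [0.717 0.378 0.363] [-0.    -0.     0.001] rows>= 5 yaw now 0.971
```

```bash
python3 -m inch '[[0.717,0.378,0.363,0,0,0],[0.717,0.378,0.363,0,0,0],[0.717,0.378,0.363,0,0,0],[0.717,0.378,0.363,0,0,0],[0.717,0.378,0.363,0,0,0],[0.717,0.378,0.363,0,0,0]]'; python3 - <<'E'
from h import *
go(.574,-.381,.012,.97)
s,t=dumps('s1'); a=cv2.resize(t['pixels'][220:320,300:410],None,fx=4,fy=4,interpolation=2); b=cv2.resize(s['pixels'][150:250,300:410],None,fx=4,fy=4,interpolation=2)
cv2.imwrite('pics/r1.png',cv2.convertScaleAbs(np.hstack([a[:, :400],b[:,:400]]),alpha=1.8))
E
```

```text
time: 1.7
tcp_pos: [0.5735, -0.382, 0.0998]
orientation: [-2.778, -1.465, 0.001]
force: [0.6, -0.2, -0.4]
finger_gap: 0.0769
grasp_force: 0.0
row [ 0.004 -0.     0.293] [-0.001  0.     0.001] rows>= 2 yaw now 0.971
```

View pics/r1.png

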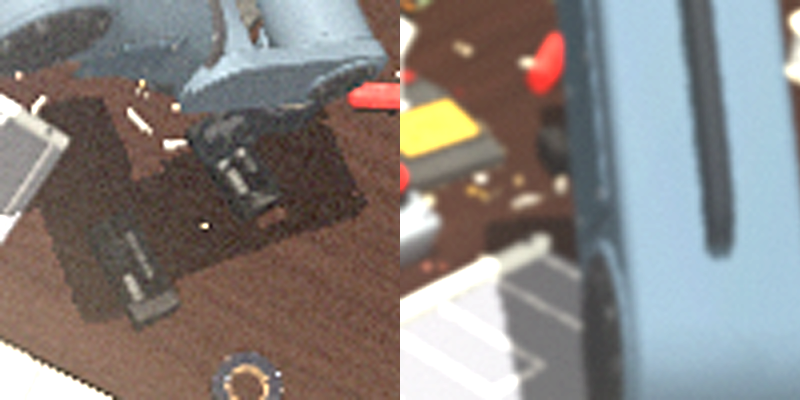

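The picture shows the gripper over R1 at about (359,262), and R2 unoccluded with its centre at about (333.5,287). I'll descend and grip.

```bash
python3 -m inch '[[0,0,0.15,0,0,0],[0,0,0.25,0,0,0],[0,0,0.293,0,0,0],[0,0,0.293,0,0,0],[0,0,0.293,0,0,0]]'; python3 -m inch '[[0,0,0,0,0,0],[0,0,0,0,0,0],[0,0,0,0,0,0],[0,0,0,0,0,0],[0,0,0,0,0,0],[0,0,0,0,0,0]]' 0.3;python3 -m inch '[[0,0,-0.1,0,0,0],[0,0,-0.2,0,0,0],[0,0,-0.3,0,0,0],[0,0,-0.3,0,0,0]]'; python3 - <<'E'
from h import *
import pickle
s,t=pickle.load(open('s1.pkl','rb'))
c=[(300+x/4-.4,220+y/4-.4) for x,y in((95,228),(120,213),(177,290),(138,315))]
X=back(t,c,.03)[:,:2]; e=np.roll(X,-1,0)-X
print(X.mean(0).round(3),'len',np.linalg.norm(e,axis=1).round(3),'ang',np.arctan2(e[:,1],e[:,0]).round(2))
c,n=np.cos(-.102),np.sin(-.102)
for i,y in enumerate((.168,.056,-.056,-.168)): print(i+1,.4588+c*.02-n*y,-.0089+n*.02+c*y)
y=-.056; print('c', c*.020-n*y)
# target lane 4, 12 mm short of the rail
go(.4588+c*.008+n*.168,-.0089+n*.008-c*.168,.085,-.102)
E
```

```text
time: 2.42
tcp_pos: [0.5742, -0.3833, 0.0143]
orientation: [2.777, 1.463, 0.002]
force: [0.4, -0.1, 1.1]
finger_gap: 0.0771
grasp_force: 0.0
time: 3.18
tcp_pos: [0.5742, -0.3824, 0.014]
orientation: [2.777, 1.465, 0.001]
force: [-0.9, 0.4, 6.4]
finger_gap: 0.047
grasp_force: 64.0
time: 3.68
tcp_pos: [0.5751, -0.3831, 0.1048]
orientation: [2.774, 1.463, 0.003]
force: [-0.2, -0.2, -2.4]
finger_gap: 0.0471
grasp_force: 63.2
[ 0.436 -0.333] len [0.029 0.091 0.045 0.093] ang [-0.53 -2.06  2.62  0.91]
1 0.4958023518007063 0.15619035696011066
2 0.4843981507145044 0.04477247600025095
3 0.47299394962830255 -0.06664540495960877
4 0.46158974854210066 -0.1780632859194685
c 0.014193949628302574
row [ 0.331 -0.734  0.062] [ 0.004 -0.002  0.683] rows>= 6 yaw now 0.971
```

```bash
cat >> h.py <<'E'
def lane(n,dx=0,dy=0):
    y=.168-.112*(n-1)+dy; x=.020+dx; c,s_=np.cos(-.102),np.sin(-.102); return .4588+c*x-s_*y, -.0089+s_*x+c*y
E
python3 - <<'E'
from h import *
go(*lane(3,-.015),.075,-.102)
E
```

```text
row [ 0.654 -0.921  0.094] [ 0.004 -0.002  0.683] rows>= 6 yaw now 0.971
```

```bash
python3 -m inch '[[0.654,-0.921,0.05,0.004,-0.002,0.683],[0.654,-0.921,0.05,0.004,-0.002,0.683],[0.654,-0.921,0.05,0.004,-0.002,0.683],[0.654,-0.921,0.05,0.004,-0.002,0.683],[0.654,-0.921,0.05,0.004,-0.002,0.683],[0.654,-0.921,0.05,0.004,-0.002,0.683],[0.654,-0.921,0.094,0.004,-0.002,0.683],[0.654,-0.921,0.094,0.004,-0.002,0.683],[0.654,-0.921,0.094,0.004,-0.002,0.683]]'; python3 - <<'E'
from h import *
go(*lane(3,-.015),.020,-.102)
s,t=dumps('s2'); crop(s,210,150,180,140,4,'l3')
E
```

```text
time: 4.8
tcp_pos: [0.4573, -0.0652, 0.0738]
orientation: [-3.134, 0.162, 0.008]
force: [-0.4, 0.7, -3.0]
finger_gap: 0.0467
grasp_force: 63.1
row [0.003 0.    0.179] [-0.002  0.003 -0.001] rows>= 1 yaw now -0.103
```

View pics/l3.png

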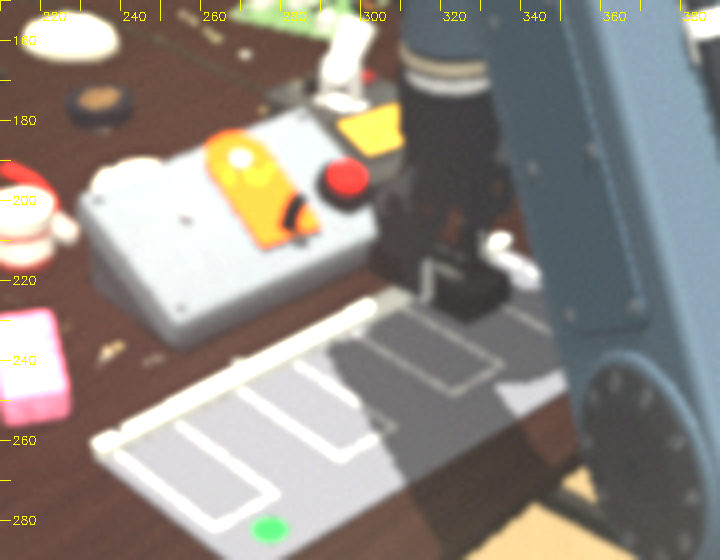

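```bash
python3 - <<'E'
from h import *
import pickle
s,t=pickle.load(open('s2.pkl','rb'))
P=back(s,[(210+x/4-.4,150+y/4-.4) for x,y in((215,528),(278,494),(342,460),(392,426),(453,392),(503,362))],.004)
c,n=np.cos(-.102),np.sin(-.102); d=P[:,:2]-[.4588,-.0089]
print(np.c_[c*d[:,0]+n*d[:,1],-n*d[:,0]+c*d[:,1]].round(4))
E
```

```text
[[-0.0361  0.1963]
 [-0.0372  0.1422]
 [-0.0389  0.0851]
 [-0.034   0.0326]
 [-0.0343 -0.0285]
 [-0.0327 -0.083 ]]
```

```bash
python3 -m inch '[[0,0,0.1,-0.002,0.003,0],[0,0,0.15,-0.002,0.003,0],[0,0,0.182,-0.002,0.003,0],[0,0,0.182,-0.002,0.003,0]]'; python3 -m inch '[[0.01,0,0,0,0,0],[0.02,0,0,0,0,0],[0.03,0,0,0,0,0],[0.03,0,0,0,0,0]]'; python3 -m inch '[[0.01,0,0,0,0,0],[0.015,0,0,0,0,0],[0.02,0,0,0,0,0],[0.02,0,0,0,0,0]]'
```

```text
time: 5.4
tcp_pos: [0.4561, -0.0638, 0.0193]
orientation: [-3.137, 0.161, 0.003]
force: [-0.2, 0.2, -2.5]
finger_gap: 0.0468
grasp_force: 63.1
time: 5.9
tcp_pos: [0.4658, -0.0648, 0.02]
orientation: [-3.137, 0.16, -0.0]
force: [-0.4, 0.0, -1.5]
finger_gap: 0.0468
grasp_force: 63.1
time: 6.4
tcp_pos: [0.4675, -0.0642, 0.0194]
orientation: [-3.135, 0.161, 0.013]
force: [-6.3, 0.0, 0.0]
finger_gap: 0.0468
grasp_force: 63.3
```

```bash
python3 -m inch '[[0.005,0,0,0,0,0],[0.01,0.004,0.004,0,0,0],[0.01,0.004,0.004,0,0,0]]'; python3 -m inch '[[0,0,0,0,0,0],[0,0,0,0,0,0],[0,0,0,0,0,0],[0,0,0,0,0,0]]' 0.75;  python3 -m inch '[[0,0,-0.1,0,0,0],[0,0,-0.2,0,0,0],[0,0,-0.4,0,0,0],[0,0,-0.4,0,0,0]]';python3 - <<'E'
from h import *
s,t=dumps('s3')
a=cv2.resize(t['pixels'][215:305,210:360],None,fx=4,fy=4,interpolation=2); b=cv2.resize(s['pixels'][200:290,230:380],None,fx=4,fy=4,interpolation=2)
cv2.imwrite('pics/l3b.png',cv2.convertScaleAbs(np.hstack([a[:, :300],b[:,100:600]]),alpha=1.8))
go(.436,-.339,.12,.93)
E
```

```text
time: 6.78
tcp_pos: [0.4675, -0.0642, 0.0183]
orientation: [-3.132, 0.16, 0.022]
force: [-9.5, 2.5, 6.7]
finger_gap: 0.0468
grasp_force: 64.0
time: 7.28
tcp_pos: [0.4746, -0.067, 0.0186]
orientation: [-3.137, 0.161, -0.0]
force: [0.3, -0.2, -0.1]
finger_gap: 0.0638
grasp_force: 0.0
time: 7.78
tcp_pos: [0.477, -0.0679, 0.1423]
orientation: [3.135, -0.16, 0.014]
force: [0.5, 0.1, 0.2]
finger_gap: 0.0638
grasp_force: 0.0
row [-0.034  0.915  0.063] [ 0.    -0.    -0.657] rows>= 6 yaw now -0.102
```

View pics/l3b.png

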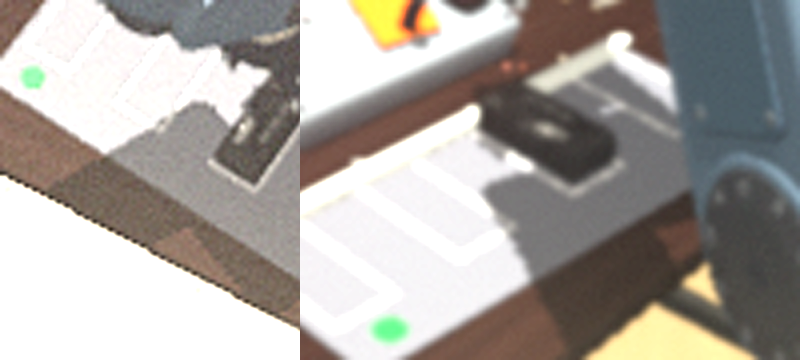

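Brick R1 sits in lane 3, flush at the rail and straight. R2 is next.

```bash
python3 -m inch '[[-0.034,0.915,0.063,0,0,-0.657],[-0.034,0.915,0.063,0,0,-0.657],[-0.034,0.915,0.063,0,0,-0.657],[-0.034,0.915,0.063,0,0,-0.657],[-0.034,0.915,0.063,0,0,-0.657],[-0.034,0.915,0.063,0,0,-0.657],[-0.034,0.915,0.063,0,0,-0.657],[-0.034,0.915,0.063,0,0,-0.657]]' 0.9; python3 - <<'E'
from h import *
go(.436,-.339,.014,.93)
s,t=dumps('s4'); c=proj(t,[.436,-.339,.015])[0].astype(int); d=proj(s,[.436,-.339,.015])[0].astype(int); print(c,d)
f=lambda v,c:cv2.resize(v['pixels'][c[1]-45:c[1]+45,c[0]-45:c[0]+45],(400,400),interpolation=2)
cv2.imwrite('pics/r2.png',cv2.convertScaleAbs(np.hstack([f(t,c),f(s,d)]),alpha=2))
E
```

```text
time: 8.88
tcp_pos: [0.4353, -0.3376, 0.1183]
orientation: [-2.806, -1.404, 0.002]
force: [0.2, -0.2, -0.2]
finger_gap: 0.0769
grasp_force: 0.0
row [-0.003  0.006  0.347] [-0.003 -0.    -0.001] rows>= 2 yaw now 0.928
[333 286] [377 202]
```

View pics/r2.png

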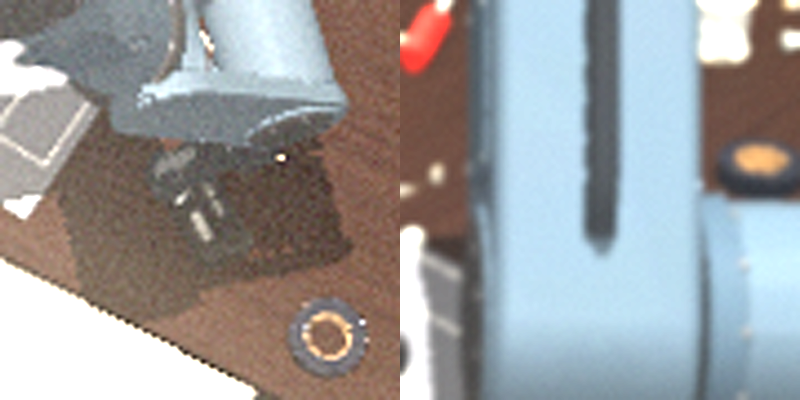

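R2 sits under the gripper as predicted, its near end at about (215,262) in the crop. I'll grip it.

```bash
python3 -m inch '[[0,0,0.18,0,0,0],[0,0,0.3,0,0,0],[0,0,0.347,0,0,0],[0,0,0.347,0,0,0],[0,0,0.347,0,0,0]]'; python3 -m inch '[[0,0,0,0,0,0],[0,0,0,0,0,0],[0,0,0,0,0,0],[0,0,0,0,0,0],[0,0,0,0,0,0],[0,0,0,0,0,0]]' 0.3;python3 -m inch '[[0,0,-0.1,0,0,0],[0,0,-0.2,0,0,0],[0,0,-0.3,0,0,0],[0,0,-0.3,0,0,0]]'; python3 - <<'E'
from h import *
go(*lane(4,-.018),.075,-.102)
E
```

```text
time: 9.6
tcp_pos: [0.4366, -0.3394, 0.0166]
orientation: [2.807, 1.408, 0.0]
force: [-0.7, 0.3, -0.0]
finger_gap: 0.0767
grasp_force: 0.0
time: 10.35
tcp_pos: [0.436, -0.3391, 0.0167]
orientation: [2.808, 1.408, -0.0]
force: [0.0, 0.1, 5.4]
finger_gap: 0.0468
grasp_force: 63.7
time: 10.85
tcp_pos: [0.4371, -0.3402, 0.1077]
orientation: [2.804, 1.406, 0.002]
force: [-0.5, -0.9, -1.4]
finger_gap: 0.047
grasp_force: 62.9
row [ 0.452 -0.31   0.107] [ 0.003 -0.001  0.657] rows>= 6 yaw now 0.93
```

```bash
python3 -m inch '[[0.452,-0.31,0.05,0.003,-0.001,0.657],[0.452,-0.31,0.05,0.003,-0.001,0.657],[0.452,-0.31,0.05,0.003,-0.001,0.657],[0.452,-0.31,0.05,0.003,-0.001,0.657],[0.452,-0.31,0.05,0.003,-0.001,0.657],[0.452,-0.31,0.05,0.003,-0.001,0.657],[0.452,-0.31,0.107,0.003,-0.001,0.657],[0.452,-0.31,0.107,0.003,-0.001,0.657],[0.452,-0.31,0.107,0.003,-0.001,0.657]]';  python3 - <<'E'
from h import *
go(*lane(4,-.018),.0215,-.102)
E
```

```text
time: 11.98
tcp_pos: [0.4421, -0.1744, 0.073]
orientation: [-3.133, 0.161, 0.008]
force: [0.6, 0.2, -1.5]
finger_gap: 0.0464
grasp_force: 62.7
row [0.007 0.006 0.172] [-0.003  0.003 -0.   ] rows>= 1 yaw now -0.102
```

```bash
python3 -m inch '[[0,0.003,0.1,-0.002,0.003,0],[0,0.003,0.15,-0.002,0.003,0],[0,0.003,0.175,-0.002,0.003,0],[0,0.003,0.175,-0.002,0.003,0]]'; python3 -m inch '[[0.01,0,0,0,0,0],[0.02,0,0,0,0,0],[0.03,0,0,0,0,0],[0.03,0,0,0,0,0]]'; python3 -m inch '[[0.01,0,0,0,0,0],[0.015,0,0,0,0,0],[0.02,0,0,0,0,0],[0.02,0,0,0,0,0]]'
```

```text
time: 12.48
tcp_pos: [0.4423, -0.1753, 0.0211]
orientation: [-3.137, 0.161, -0.001]
force: [-0.6, 0.2, -2.2]
finger_gap: 0.0467
grasp_force: 62.8
time: 12.98
tcp_pos: [0.4515, -0.1763, 0.0209]
orientation: [-3.137, 0.16, -0.001]
force: [-0.4, 0.6, -1.8]
finger_gap: 0.0469
grasp_force: 62.8
time: 13.48
tcp_pos: [0.4571, -0.1768, 0.0209]
orientation: [-3.137, 0.161, -0.001]
force: [-0.3, -0.5, -1.7]
finger_gap: 0.047
grasp_force: 62.8
```

```bash
python3 -m inch '[[0.01,0,0,0,0,0],[0.015,0,0,0,0,0],[0.02,0,0,0,0,0],[0.02,0,0,0,0,0]]';python3 -m inch '[[0.005,0,0,0,0,0],[0.01,0,0,0,0,0],[0.015,0,0.003,0,0,0],[0.015,0,0.003,0,0,0]]'
```

```text
time: 13.98
tcp_pos: [0.4595, -0.1767, 0.0209]
orientation: [-3.135, 0.159, 0.011]
force: [-10.4, -4.5, 3.7]
finger_gap: 0.0467
grasp_force: 63.5
time: 14.48
tcp_pos: [0.4596, -0.1766, 0.0208]
orientation: [-3.133, 0.158, 0.023]
force: [-22.3, -9.7, 16.0]
finger_gap: 0.0463
grasp_force: 64.9
```

```bash
python3 -m inch '[[-0.015,0,-0.003,0,0,0],[-0.015,0,-0.003,0,0,0]]'; python3 -m inch '[[0,0,0,0,0,0],[0,0,0,0,0,0],[0,0,0,0,0,0],[0,0,0,0,0,0]]' 0.75;  python3 -m inch '[[0,0,-0.1,0,0,0],[0,0,-0.2,0,0,0],[0,0,-0.4,0,0,0],[0,0,-0.4,0,0,0]]';python3 - <<'E'
from h import *
go(.445,.344,.12,1.26)
E
```

```text
time: 14.72
tcp_pos: [0.4595, -0.1764, 0.0209]
orientation: [-3.134, 0.16, 0.01]
force: [-9.3, -3.9, 4.2]
finger_gap: 0.0471
grasp_force: 63.4
time: 15.22
tcp_pos: [0.4634, -0.1774, 0.0209]
orientation: [-3.137, 0.16, -0.001]
force: [-0.2, -0.7, -0.6]
finger_gap: 0.0637
grasp_force: 0.0
time: 15.72
tcp_pos: [0.4656, -0.1789, 0.1448]
orientation: [3.133, -0.16, 0.014]
force: [-0.5, -0.1, 0.2]
finger_gap: 0.0639
grasp_force: 0.0
row [-0.246 -1.727  0.073] [ 0.006 -0.003 -0.867] rows>= 9 yaw now -0.102
```

```bash
python3 -m inch '[[-0.1,-0.9,0,0,0,-0.4],[-0.1,-0.9,0,0,0,-0.4],[-0.1,-0.9,0,0,0,-0.4],[-0.1,-0.9,0,0,0,-0.4],[-0.1,-0.9,0,0,0,-0.4]]' 0.9; python3 - <<'E'
from h import *
go(.445,.344,.12,1.26)
s,t=dumps('s5')
for n,x,y,a in(('L1',.445,.344,1.26),('L2',.618,.303,1.36)):
    for v in (s,t): q,fu=fitbrick([v],x,y,a,vmax=85,rel=.2,dbg=n if v is t else None); print(n,np.round(q,3),round(fu,3))
c=proj(t,[.5,.3,.015])[0].astype(int)
cv2.imwrite('pics/l1.png',np.hstack([cv2.convertScaleAbs(cv2.resize(v['pixels'][y:y+80,x:x+80],(400,400),interpolation=2),alpha=2) for v,x,y in((s,150,240),(t,160,155))]))
E
```

```text
time: 16.35
tcp_pos: [0.459, 0.0975, 0.14]
orientation: [-3.03, -0.823, 0.003]
force: [-0.4, 0.1, -0.1]
finger_gap: 0.0768
grasp_force: 0.0
row [ 0.376 -0.732  0.067] [-0.002  0.    -0.464] rows>= 4 yaw now 0.531
L1 [0.448 0.349 1.086] -0.826
L1 [0.481 0.335 2.062] -0.32
L2 [0.622 0.309 1.156] -0.773
L2 [0.507 0.304 1.989] -0.209
```

View pics/l1.png

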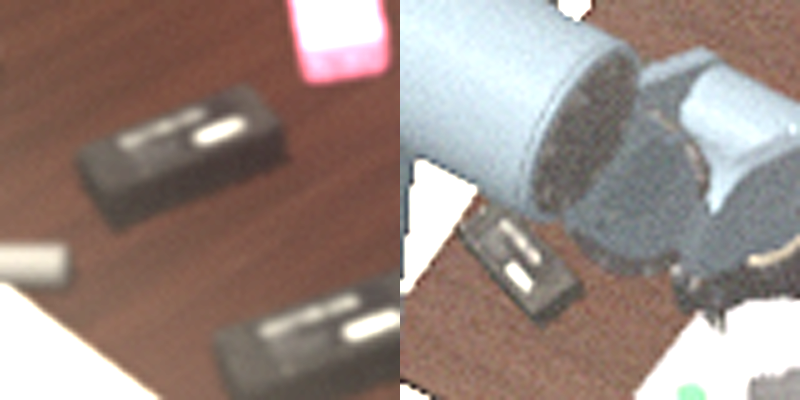

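The crop shows L1 undisturbed and unobstructed, with the top-view centre at about (184,207). The two pictures agree on its position.

```bash
python3 - <<'E'
from h import *
go(.447,.346,.12,1.2)
E
python3 -m inch '[[0.378,-0.732,0.067,0,0,-0.425],[0.378,-0.732,0.067,0,0,-0.425],[0.378,-0.732,0.067,0,0,-0.425],[0.378,-0.732,0.067,0,0,-0.425],[0.378,-0.732,0.067,0,0,-0.425],[0.378,-0.732,0.067,0,0,-0.425]]' 0.95; python3 - <<'E'
from h import *
go(.447,.346,.015,1.2)
E
```

```text
row [ 0.385 -0.738  0.068] [-0.001  0.    -0.426] rows>= 5 yaw now 0.53
time: 17.2
tcp_pos: [0.4482, 0.3399, 0.1201]
orientation: [-2.599, -1.765, 0.003]
force: [-0.4, -0.2, 0.3]
finger_gap: 0.0811
grasp_force: 0.0
row [ 0.018 -0.011  0.35 ] [-0.001  0.001 -0.005] rows>= 2 yaw now 1.193
```

```bash
python3 -m inch '[[0.015,-0.005,0.18,0,0,0],[0.015,-0.005,0.3,0,0,0],[0.015,-0.005,0.348,0,0,0],[0.015,-0.005,0.348,0,0,0],[0.015,-0.005,0.348,0,0,0]]'; python3 -m inch '[[0,0,0,0,0,0],[0,0,0,0,0,0],[0,0,0,0,0,0],[0,0,0,0,0,0],[0,0,0,0,0,0],[0,0,0,0,0,0]]' 0.3;python3 -m inch '[[0,0,-0.1,0,0,0],[0,0,-0.2,0,0,0],[0,0,-0.3,0,0,0],[0,0,-0.3,0,0,0]]'; python3 - <<'E'
from h import *
go(*lane(1,-.020),.075,-.102)
E
```

```text
time: 17.82
tcp_pos: [0.45, 0.3457, 0.0179]
orientation: [2.599, 1.764, 0.004]
force: [0.5, -0.1, 0.5]
finger_gap: 0.0809
grasp_force: 0.0
time: 18.58
tcp_pos: [0.4494, 0.3463, 0.0181]
orientation: [2.598, 1.766, 0.004]
force: [0.1, -0.9, 6.7]
finger_gap: 0.0466
grasp_force: 62.4
time: 19.08
tcp_pos: [0.4501, 0.3467, 0.1088]
orientation: [2.598, 1.766, 0.009]
force: [1.3, 1.1, -1.2]
finger_gap: 0.0468
grasp_force: 62.4
row [-0.553  0.311  0.111] [ 0.    -0.004  0.825] rows>= 7 yaw now 1.194
```

```bash
python3 -m inch '[[-0.553,0.311,0.05,0,-0.003,0.825],[-0.553,0.311,0.05,0,-0.003,0.825],[-0.553,0.311,0.05,0,-0.003,0.825],[-0.553,0.311,0.05,0,-0.003,0.825],[-0.553,0.311,0.05,0,-0.003,0.825],[-0.553,0.311,0.05,0,-0.003,0.825],[-0.553,0.311,0.05,0,-0.003,0.825],[-0.553,0.311,0.111,0,-0.003,0.825],[-0.553,0.311,0.111,0,-0.003,0.825],[-0.553,0.311,0.111,0,-0.003,0.825]]';  python3 - <<'E'
from h import *
go(*lane(1,-.020),.023,-.102)
E
```

```text
time: 20.32
tcp_pos: [0.474, 0.1572, 0.0728]
orientation: [3.135, -0.16, -0.007]
force: [0.1, 0.2, -2.2]
finger_gap: 0.0466
grasp_force: 62.3
row [ 0.007 -0.004  0.166] [ 0.002  0.003 -0.   ] rows>= 1 yaw now -0.102
```

```bash
python3 -m inch '[[0,0,0.1,0.002,0.003,0],[0,0,0.15,0.002,0.003,0],[0,0,0.169,0.002,0.003,0],[0,0,0.169,0.002,0.003,0]]'; python3 -m inch '[[0.01,0,0,0,0,0],[0.02,0,0,0,0,0],[0.035,0,0,0,0,0],[0.035,0,0,0,0,0]]'; python3 -m inch '[[0.01,0,0,0,0,0],[0.015,0,0,0,0,0],[0.02,0,0,0,0,0],[0.02,0,0,0,0,0]]'
```

```text
time: 20.82
tcp_pos: [0.4745, 0.1572, 0.0227]
orientation: [-3.137, 0.16, -0.003]
force: [1.2, 0.6, -1.9]
finger_gap: 0.0471
grasp_force: 62.4
time: 21.32
tcp_pos: [0.4856, 0.156, 0.0227]
orientation: [-3.136, 0.161, -0.004]
force: [-0.0, 0.8, -2.0]
finger_gap: 0.0464
grasp_force: 62.4
time: 21.82
tcp_pos: [0.4908, 0.1555, 0.0225]
orientation: [-3.137, 0.161, -0.003]
force: [-0.6, 0.9, -2.5]
finger_gap: 0.0468
grasp_force: 62.4
```

```bash
python3 -m inch '[[0.01,0,0,0,0,0],[0.015,0,0,0,0,0],[0.02,0,0,0,0,0],[0.02,0,0,0,0,0]]';python3 -m inch '[[0.005,0,0,0,0,0],[0.01,0,0,0,0,0],[0.01,0,0,0,0,0]]'
```

```text
time: 22.32
tcp_pos: [0.4937, 0.155, 0.0223]
orientation: [-3.137, 0.161, 0.007]
force: [-5.3, 1.9, 0.8]
finger_gap: 0.0466
grasp_force: 62.6
time: 22.7
tcp_pos: [0.4937, 0.155, 0.0222]
orientation: [-3.137, 0.161, 0.016]
force: [-9.8, 2.6, 4.4]
finger_gap: 0.0467
grasp_force: 63.1
```

```bash
python3 -m inch '[[0,0,0,0,0,0],[0,0,0,0,0,0],[0,0,0,0,0,0],[0,0,0,0,0,0]]' 0.75;  python3 -m inch '[[0,0,-0.1,0,0,0],[0,0,-0.2,0,0,0],[0,0,-0.4,0,0,0],[0,0,-0.4,0,0,0]]';python3 - <<'E'
from h import *
s,t=dumps('s6')
for v in (s,t): q,fu=fitbrick([v],.62,.306,1.3,vmax=85,rel=.2); print(np.round(q,3),round(fu,3))
go(.621,.307,.12,1.3)
E
```

```text
time: 23.2
tcp_pos: [0.5002, 0.1545, 0.0227]
orientation: [-3.136, 0.161, -0.004]
force: [-0.2, 0.3, -0.3]
finger_gap: 0.0641
grasp_force: 0.0
time: 23.7
tcp_pos: [0.5028, 0.1548, 0.1467]
orientation: [-3.135, 0.16, -0.019]
force: [-0.3, -0.4, -0.3]
finger_gap: 0.0638
grasp_force: 0.0
[0.583 0.295 1.283] -0.809
[0.57  0.318 1.981] -0.189
row [ 0.35  -0.547  0.079] [ 0.001 -0.002 -0.893] rows>= 8 yaw now -0.102
```

```bash
python3 - <<'E'
from h import *
import pickle
s,t=pickle.load(open('s6.pkl','rb'))
crop(s,150,220,170,120,4,'l2')
E
```

```text
(no output)
```

View pics/l2.png

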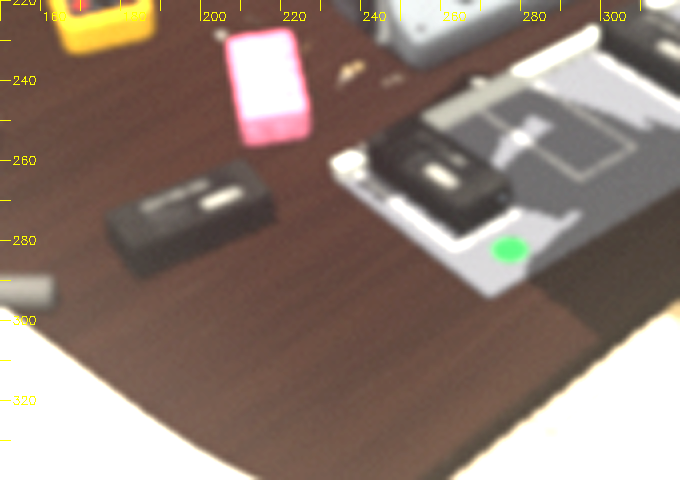

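L2 was knocked by about 4 cm: it is now at about (197,273) in the scene picture. The brick in lane 1 is flush and inside its outline. I'll measure L2 again.

```bash
python3 - <<'E'
from h import *
import pickle
s,t=pickle.load(open('s6.pkl','rb'))
X=back(s,[(150+x/4-.4,220+y/4-.4) for x,y in((107,214),(245,163),(273,200),(135,252))],.03)[:,:2]; e=np.roll(X,-1,0)-X
print(X.mean(0).round(3),'len',np.linalg.norm(e,axis=1).round(3),'ang',np.arctan2(e[:,1],e[:,0]).round(2))
go(.582,.297,.12,1.3)
E
```

```text
[0.58 0.3 ] len [0.1   0.047 0.098 0.046] ang [-1.82  2.87  1.31 -0.22]
row [ 0.224 -0.501  0.078] [ 0.001 -0.002 -0.893] rows>= 8 yaw now -0.102
```

```bash
python3 -m inch '[[0.224,-0.501,0.078,0,0,-0.893],[0.224,-0.501,0.078,0,0,-0.893],[0.224,-0.501,0.078,0,0,-0.893],[0.224,-0.501,0.078,0,0,-0.893],[0.224,-0.501,0.078,0,0,-0.893],[0.224,-0.501,0.078,0,0,-0.893],[0.224,-0.501,0.078,0,0,-0.893],[0.224,-0.501,0.078,0,0,-0.893],[0.224,-0.501,0.078,0,0,-0.893],[0.224,-0.501,0.078,0,0,-0.893]]' 0.95; python3 - <<'E'
from h import *
go(.582,.298,.016,1.3)
E
```

```text
time: 25.05
tcp_pos: [0.5809, 0.2968, 0.118]
orientation: [-2.502, -1.9, 0.001]
force: [0.3, -0.2, 1.2]
finger_gap: 0.0809
grasp_force: 0.0
row [0.005 0.003 0.34 ] [-0.001  0.    -0.001] rows>= 2 yaw now 1.299
```

```bash
python3 -m inch '[[0.005,0,0.18,0,0,0],[0.005,0,0.3,0,0,0],[0.005,0,0.34,0,0,0],[0.005,0,0.34,0,0,0],[0.005,0,0.34,0,0,0]]'; python3 -m inch '[[0,0,0,0,0,0],[0,0,0,0,0,0],[0,0,0,0,0,0],[0,0,0,0,0,0],[0,0,0,0,0,0],[0,0,0,0,0,0]]' 0.3;python3 -m inch '[[0,0,-0.1,0,0,0],[0,0,-0.2,0,0,0],[0,0,-0.34,0,0,0],[0,0,-0.34,0,0,0],[0,0,-0.34,0,0,0]]'; python3 - <<'E'
from h import *
go(*lane(2,-.020),.085,-.102)
E
```

```text
time: 25.68
tcp_pos: [0.5835, 0.2991, 0.019]
orientation: [2.5, 1.901, 0.007]
force: [0.6, -0.4, -0.1]
finger_gap: 0.0812
grasp_force: 0.0
time: 26.42
tcp_pos: [0.5839, 0.2991, 0.0194]
orientation: [2.499, 1.901, 0.009]
force: [-0.2, 0.4, 5.0]
finger_gap: 0.0465
grasp_force: 63.7
time: 27.05
tcp_pos: [0.581, 0.2983, 0.1185]
orientation: [-2.5, -1.901, 0.0]
force: [-0.1, 0.2, -2.6]
finger_gap: 0.0467
grasp_force: 62.9
row [-0.912 -0.15   0.112] [-0.     0.     0.893] rows>= 8 yaw now 1.3
```

```bash
python3 -m inch '[[-0.912,-0.15,0.0,0,0,0.893],[-0.912,-0.15,0,0,0,0.893],[-0.912,-0.15,0,0,0,0.893],[-0.912,-0.15,0,0,0,0.893],[-0.912,-0.15,0,0,0,0.893],[-0.912,-0.15,0,0,0,0.893],[-0.912,-0.15,0,0,0,0.893],[-0.912,-0.15,0,0,0,0.893],[-0.912,-0.15,0.112,0,0,0.893],[-0.912,-0.15,0.112,0,0,0.893],[-0.912,-0.15,0.112,0,0,0.893]]';  python3 - <<'E'
from h import *
go(*lane(2,-.020),.0245,-.102)
E
```

```text
time: 28.42
tcp_pos: [0.4651, 0.0471, 0.0851]
orientation: [-3.136, 0.161, 0.001]
force: [-0.2, 0.7, -2.1]
finger_gap: 0.0465
grasp_force: 62.7
row [-0.002  0.001  0.202] [-0.001  0.    -0.   ] rows>= 1 yaw now -0.102
```

```bash
python3 -m inch '[[0,0,0.1,0,0,0],[0,0,0.17,0,0,0],[0,0,0.203,0,0,0],[0,0,0.203,0,0,0]]'; python3 -m inch '[[0.01,0,0,0,0,0],[0.02,0,0,0,0,0],[0.035,0,0,0,0,0],[0.035,0,0,0,0,0]]'; python3 -m inch '[[0.01,0,0,0,0,0],[0.015,0,0,0,0,0],[0.02,0,0,0,0,0],[0.02,0,0,0,0,0]]'
```

```text
time: 28.92
tcp_pos: [0.4659, 0.047, 0.0246]
orientation: [-3.137, 0.16, -0.002]
force: [0.1, -0.7, -1.7]
finger_gap: 0.0463
grasp_force: 62.8
time: 29.42
tcp_pos: [0.4772, 0.0458, 0.0248]
orientation: [-3.137, 0.161, -0.005]
force: [0.8, 0.6, -2.3]
finger_gap: 0.0463
grasp_force: 62.8
time: 29.92
tcp_pos: [0.4823, 0.0453, 0.0245]
orientation: [-3.137, 0.161, -0.002]
force: [-0.2, -0.8, -2.6]
finger_gap: 0.0464
grasp_force: 62.8
```

```bash
python3 -m inch '[[0.01,0,0,0,0,0],[0.015,0,0,0,0,0],[0.02,0,0.002,0,0,0],[0.02,0,0.002,0,0,0]]';python3 -m inch '[[0.005,0,0,0,0,0],[0.01,0,0,0,0,0],[0.01,0,0,0,0,0]]'
```

```text
time: 30.42
tcp_pos: [0.4861, 0.045, 0.0237]
orientation: [-3.136, 0.161, 0.004]
force: [-4.8, -0.8, -0.0]
finger_gap: 0.0467
grasp_force: 63.0
time: 30.8
tcp_pos: [0.4862, 0.0451, 0.0237]
orientation: [-3.136, 0.161, 0.014]
force: [-9.6, -0.3, 4.4]
finger_gap: 0.0469
grasp_force: 63.4
```

```bash
python3 -m inch '[[0,0,0,0,0,0],[0,0,0,0,0,0],[0,0,0,0,0,0],[0,0,0,0,0,0]]' 0.75;  python3 -m inch '[[0,0,-0.1,0,0,0],[0,0,-0.2,0,0,0],[0,0,-0.5,0,0,0],[0,0,-0.5,0,0,0],[0,0.5,-0.6,0,0,0],[0,0.8,-0.6,0,0,0],[0,0.99,-0.6,0,0,0],[0,0.99,-0.6,0,0,0],[0,0.99,-0.6,0,0,0],[0,0.99,-0.6,0,0,0]]';python3 - <<'E'
from h import *
s,t=dumps('s7')
a=cv2.resize(s['pixels'][165:290,220:380],None,fx=5,fy=5,interpolation=2)[:600]
cv2.imwrite('pics/con.png',cv2.convertScaleAbs(a,alpha=1.3))
a=cv2.resize(t['pixels'][165:265,200:345],None,fx=5.5,fy=5.5,interpolation=2)[:600,:800]
cv2.imwrite('pics/cont.png',cv2.convertScaleAbs(a,alpha=1.3))
E
```

```text
time: 31.3
tcp_pos: [0.4919, 0.0443, 0.0241]
orientation: [-3.137, 0.161, -0.005]
force: [-0.5, 0.5, -0.5]
finger_gap: 0.064
grasp_force: 0.0
time: 32.55
tcp_pos: [0.4608, -0.2554, 0.2041]
orientation: [3.135, -0.169, 0.006]
force: [-1.2, 1.2, 0.1]
finger_gap: 0.0644
grasp_force: 0.0
```

View pics/con.png

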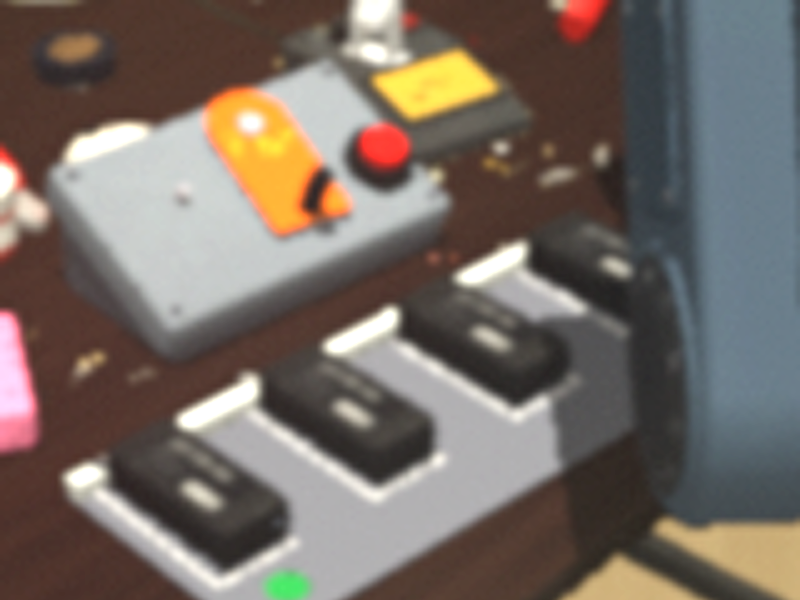

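View pics/cont.png

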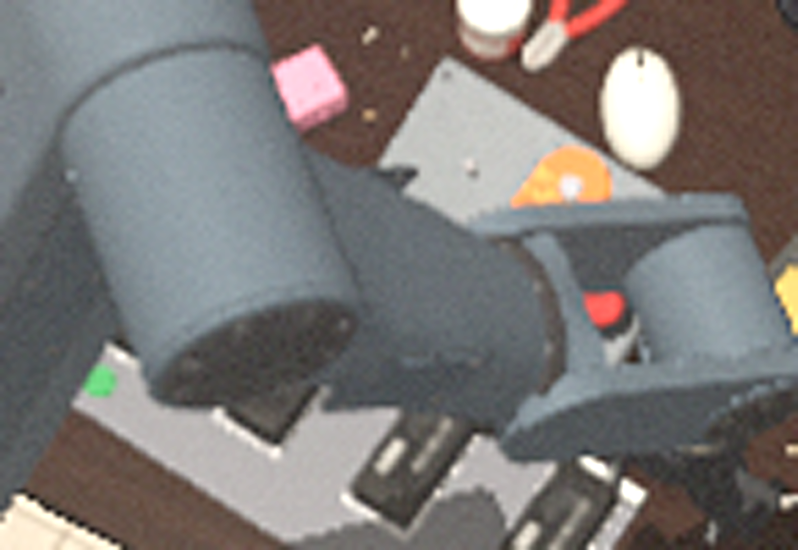

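The row is right: four bricks in the four lanes, each flush. In the scene crop the pin is at (250,123), the knob near (318,190) and the button at (383,148), and the cover is shut. Next I'll triangulate these.

```bash
cat >> h.py <<'E'
def tri(o):
    A=[];b=[]
    for v,uv in o:
        K,D,Rm,p=cal(v); n=cv2.undistortPoints(np.array(uv,float).reshape(1,1,2),K,D).ravel(); d=Rm@np.r_[n,1]; d/=np.linalg.norm(d)
        P=np.eye(3)-np.outer(d,d); A.append(P); b.append(P@p)
    x=np.linalg.lstsq(np.vstack(A),np.hstack(b),rcond=None)[0]
    return x,[np.round(proj(v,[x])[0]-uv,1) for v,uv in o]
E
python3 - <<'E'
from h import *
import pickle
s,_=pickle.load(open('s7.pkl','rb')); _,t=pickle.load(open('s0.pkl','rb'))
S=lambda x,y:(220+x/5-.4,165+y/5-.4); T=lambda x,y:(160+x/3-.33,150+y/3-.33)
print('button',*tri([(s,S(383,143)),(t,T(449,211))]))
pin,e=tri([(s,S(250,123)),(t,T(431,147))]); print('pin',pin,e)
for n,a,b in(('FL',(170,325),(314,162)),('BL',(55,175),(365,78)),('FR',(447,203),(457,249)),('BR',(332,62),(507,163)),('stop',(183,190),(377,136))):
    print(n,*tri([(s,S(*a)),(t,T(*b))]))
yaw=-.102; ex=np.array([np.cos(yaw),np.sin(yaw),0]); up=np.cos(np.radians(25))*ex+np.array([0,0,np.sin(np.radians(25))]); nn=-np.sin(np.radians(25))*ex+np.array([0,0,np.cos(np.radians(25))])
k=pin-.072*up
for h in(0,.021,.036):
    u=proj(s,[k+h*nn])[0]; w=proj(t,[k+h*nn])[0]; print(h,k+h*nn,'con',((u+.4-[220,165])*5).round(),'tc1',((w+.33-[160,150])*3).round())
E
```

```text
button [ 0.61852733 -0.13938094  0.06697741] [array([0.4, 0.2]), array([ 0. , -0.4])]
pin [ 0.68157835 -0.08012463  0.08347591] [array([0.2, 0.1]), array([-0. , -0.2])]
FL [0.61379426 0.05899655 0.02613568] [array([0.5, 0.2]), array([-0. , -0.4])]
BL [0.7319757  0.04461289 0.07991593] [array([-0.1, -0. ]), array([0. , 0.1])]
FR [ 0.59093372 -0.16811286  0.0212531 ] [array([-0.4, -0.2]), array([-0. ,  0.4])]
BR [ 0.7053858  -0.17970569  0.08250269] [array([-0.6, -0.3]), array([0. , 0.6])]
stop [ 0.66855844 -0.00714704  0.07029498] [array([0.4, 0.2]), array([-0. , -0.3])]
0 [ 0.61666335 -0.07348024  0.05304739] con [318. 202.] tc1 [403. 193.]
0.021 [ 0.60783449 -0.07257656  0.07207986] con [327. 182.] tc1 [400. 193.]
0.036 [ 0.60152817 -0.07193107  0.08567447] con [333. 167.] tc1 [397. 192.]
```

```bash
cat >> h.py <<'E'
yaw=-.102; g=np.radians(25); EX=np.array([np.cos(yaw),np.sin(yaw),0]); EY=np.array([-np.sin(yaw),np.cos(yaw),0]); UP=np.cos(g)*EX+np.array([0,0,np.sin(g)]); N=-np.sin(g)*EX+np.array([0,0,np.cos(g)])
PIN=np.array([.6816,-.0801,.0835])
def cov(th,h,lead=0,pin=None):
    p=PIN if pin is None else pin
    tr=np.sin(th)*UP+np.cos(th)*EY; k=p+.072*(-np.cos(th)*UP+np.sin(th)*EY)+h*N+lead*tr
    return k,R.from_matrix(np.c_[np.cross(tr,-N),tr,-N])
def rows(targets,base=None):
    o=env.get_obs(); A,b=(R.from_rotvec(o['orientation']),o['tcp_pos']) if base is None else (base[1],base[0])
    for p,Q in targets:
        d=A.inv().apply(p-b); w=(A.inv()*Q).as_rotvec()
        print(np.round(np.r_[d/.3,w/(np.pi/2)],3).tolist(),'n>=',int(np.ceil(max(np.linalg.norm(d)/.0625,np.degrees(np.linalg.norm(w))/10.7))))
E
python3 - <<'E'
from h import *
p,Q=cov(0,.11); print(p,np.arctan2(*Q.as_matrix()[[1,0],0]))
go(*p,np.pi/2-.102); rows([(p,Q)])
E
```

```text
[ 0.57043861 -0.06872205  0.15276534] 3.0395926535897932
row [ 0.303 -0.643  0.17 ] [-1.000e-03 -1.000e-03 -1.001e+00] rows>= 9 yaw now -0.104
[0.303, -0.643, 0.17, 0.432, 0.001, 1.951] n>= 17
```

```bash
python3 -m inch '[[0.2,-0.6,0,0,0,-0.98],[0.2,-0.6,0,0,0,-0.98],[0.2,-0.6,0,0,0,-0.98],[0.2,-0.6,0,0,0,-0.98],[0.2,-0.6,0,0,0,-0.98],[0.2,-0.6,0,0,0,-0.98],[0.2,-0.6,0,0,0,-0.98],[0.2,-0.6,0,0,0,-0.98],[0.2,-0.6,0,0,0,-0.98],[0.2,-0.6,0,0,0,-0.98]]' 0.5; python3 - <<'E'
from h import *
print(env.get_obs()['joint_positions'].round(2))
rows([cov(0,.11)])
E
```

```text
time: 33.9
tcp_pos: [0.5378, -0.0764, 0.2037]
orientation: [-2.362, -2.07, -0.002]
force: [0.2, 0.5, 0.6]
finger_gap: 0.0427
grasp_force: 0.0
[-0.35  0.46  1.68  0.    1.   -0.22]
[0.039, 0.104, 0.17, -0.221, -0.216, -1.002] n>= 9
```

```bash
python3 -m inch '[[0.039,0.104,0.17,-0.22,-0.216,-1],[0.039,0.104,0.17,-0.22,-0.216,-1],[0.039,0.104,0.17,-0.22,-0.216,-1],[0.039,0.104,0.17,-0.22,-0.216,-1],[0.039,0.104,0.17,-0.22,-0.216,-1],[0.039,0.104,0.17,-0.22,-0.216,-1],[0.039,0.104,0.17,-0.22,-0.216,-1],[0.039,0.104,0.17,-0.22,-0.216,-1],[0.039,0.104,0.17,-0.22,-0.216,-1],[0.039,0.104,0.17,-0.22,-0.216,-1],[0.039,0.104,0.17,-0.22,-0.216,-1]]'; python3 - <<'E'
from h import *
print(env.get_obs()['joint_positions'].round(2))
rows([cov(0,.11),cov(0,.05),cov(0,.018)])
E
```

```text
time: 35.28
tcp_pos: [0.5705, -0.07, 0.1528]
orientation: [0.145, 2.703, -0.032]
force: [-0.0, 0.6, -0.7]
finger_gap: 0.0425
grasp_force: 0.0
[-0.37  0.5   1.96  0.41  0.28 -2.21]
[0.001, 0.004, -0.0, -0.001, -0.001, -0.003] n>= 1
[0.0, 0.005, 0.2, -0.001, -0.001, -0.003] n>= 1
[0.0, 0.005, 0.307, -0.001, -0.001, -0.003] n>= 2
```

```bash
python3 -m inch '[[0,0.005,0.1,0,0,0],[0,0.005,0.17,0,0,0],[0,0.005,0.22,0,0,0],[0,0.005,0.26,0,0,0],[0,0.005,0.29,0,0,0],[0,0.005,0.3,0,0,0],[0,0.005,0.3,0,0,0]]'; python3 -m inch '[[0,0,0,0,0,0],[0,0,0,0,0,0],[0,0,0,0,0,0],[0,0,0,0,0,0],[0,0,0,0,0,0],[0,0,0,0,0,0]]' 0; python3 - <<'E'
from h import *
o=env.get_obs();print(o['joint_positions'].round(2)); k=cov(0,0)[0]; d=o['tcp_pos']-k; print(d@UP,d@EY,d@N)
E
```

```text
time: 36.15
tcp_pos: [0.6092, -0.073, 0.0714]
orientation: [0.144, 2.702, -0.033]
force: [0.1, -0.5, 0.0]
finger_gap: 0.0424
grasp_force: 0.0
time: 36.9
tcp_pos: [0.6089, -0.0692, 0.072]
orientation: [0.141, 2.704, -0.023]
force: [3.8, 12.9, 3.1]
finger_gap: 0.0143
grasp_force: 58.4
[-0.35  0.69  1.91  0.72  0.16 -2.5 ]
0.0005570156679892486 0.00344895452622322 0.020655613279666675
```

```bash
sed -i 's/^PIN=.*/PIN=np.array([.6816,-.0801,.0835])+.0035*EY/' h.py; python3 -m inch '[[0,0,0,0,0,0],[0,0,0,0,0,0],[0,0,0,0,0,0]]' 0.3; python3 - <<'E'
from h import *
o=env.get_obs();k=cov(0,0)[0]; d=o['tcp_pos']-k; print(d@UP,d@EY,d@N)
rows([cov(th,.020,.003) for th in np.arange(0,1.01,.1)])
E
```

```text
time: 37.28
tcp_pos: [0.6092, -0.0737, 0.0716]
orientation: [0.145, 2.701, -0.033]
force: [0.2, 1.8, 0.7]
finger_gap: 0.0252
grasp_force: 0.7
0.0010806616794495345 -0.004468079738669288 0.019966021203141445
[0.004, 0.025, -0.0, -0.002, 0.0, -0.003] n>= 1
[0.002, 0.049, -0.0, -0.002, 0.0, 0.061] n>= 1
[-0.003, 0.072, -0.0, -0.002, 0.0, 0.125] n>= 2
[-0.01, 0.095, -0.0, -0.002, 0.001, 0.188] n>= 2
[-0.019, 0.118, -0.0, -0.002, 0.001, 0.252] n>= 3
[-0.03, 0.139, -0.001, -0.002, 0.001, 0.316] n>= 3
[-0.043, 0.159, -0.001, -0.002, 0.001, 0.379] n>= 4
[-0.059, 0.177, -0.001, -0.002, 0.001, 0.443] n>= 4
[-0.076, 0.194, -0.001, -0.002, 0.001, 0.507] n>= 5
[-0.094, 0.21, -0.001, -0.002, 0.001, 0.57] n>= 5
[-0.114, 0.223, -0.001, -0.002, 0.001, 0.634] n>= 6
```

```bash
python3 -m inch '[[0.004,0.025,0,0,0,0],[0.002,0.049,0,0,0,0.061],[-0.003,0.072,0,0,0,0.125],[-0.01,0.095,0,0,0,0.188],[-0.019,0.118,0,0,0,0.252],[-0.03,0.139,0,0,0,0.316],[-0.043,0.159,0,0,0,0.379],[-0.043,0.159,0,0,0,0.379]]'; python3 - <<'E'
from h import *
o=env.get_obs();print(o['joint_positions'].round(2),o['time']); 
p,Q=cov(.6,.02,.003); print((o['tcp_pos']-p).round(4))
rows([cov(th,.020,.003) for th in np.arange(.6,1.61,.1)]); s,t=dumps('s8')
E
```

```text
time: 38.28
tcp_pos: [0.6258, -0.0268, 0.0767]
orientation: [0.93, 2.55, 0.144]
force: [-0.4, -0.4, 0.4]
finger_gap: 0.0255
grasp_force: 0.0
[-0.25  0.69  1.87  0.39  0.16 -1.49] 38.275
[-0.0001  0.0008 -0.0005]
[-0.002, -0.001, -0.001, -0.001, 0.001, 0.002] n>= 1
[-0.005, 0.023, -0.001, -0.001, 0.001, 0.065] n>= 1
[-0.009, 0.046, -0.001, -0.001, 0.001, 0.129] n>= 2
[-0.016, 0.069, -0.001, -0.001, 0.001, 0.193] n>= 2
[-0.026, 0.091, -0.001, -0.001, 0.001, 0.256] n>= 3
[-0.037, 0.112, -0.001, -0.001, 0.001, 0.32] n>= 3
[-0.05, 0.132, -0.001, -0.001, 0.001, 0.384] n>= 4
[-0.066, 0.151, -0.001, -0.001, 0.001, 0.447] n>= 4
[-0.083, 0.168, -0.001, -0.001, 0.001, 0.511] n>= 5
[-0.102, 0.183, -0.001, -0.001, 0.001, 0.575] n>= 5
[-0.122, 0.196, -0.001, -0.001, 0.002, 0.638] n>= 6
```

```bash
python3 -m inch '[[-0.005,0.023,0,0,0,0.065],[-0.009,0.046,0,0,0,0.129],[-0.016,0.069,0,0,0,0.193],[-0.026,0.091,0,0,0,0.256],[-0.037,0.112,0,0,0,0.32],[-0.05,0.132,0,0,0,0.384],[-0.066,0.151,0,0,0,0.447],[-0.083,0.168,0,0,0,0.511],[-0.083,0.168,0,0,0,0.511]]'; python3 - <<'E'
from h import *
o=env.get_obs();print(o['joint_positions'].round(2)); 
p,Q=cov(1.4,.02,.003); print((o['tcp_pos']-p).round(4))
rows([cov(1.4,.02,.003),cov(1.5,.02,.003),cov(1.6,.020,.003),cov(1.6,.02,.008)])
E
```

```text
time: 39.5
tcp_pos: [0.6728, -0.0044, 0.0973]
orientation: [1.89, 2.024, 0.368]
force: [-0.2, 1.3, -0.4]
finger_gap: 0.0257
grasp_force: 0.0
[-0.19  0.68  1.75  0.12  0.28 -0.36]
[ 0.0003 -0.0006 -0.0004]
[0.002, -0.0, -0.002, -0.0, 0.002, 0.0] n>= 1
[-0.0, 0.024, -0.002, -0.0, 0.002, 0.064] n>= 1
[-0.005, 0.047, -0.002, -0.0, 0.002, 0.127] n>= 2
[-0.008, 0.064, -0.002, -0.0, 0.002, 0.127] n>= 2
```

```bash
python3 -m inch '[[0,0.024,0,0,0.002,0.064],[-0.005,0.047,0,0,0.002,0.127],[-0.008,0.064,0,0,0.002,0.127],[-0.008,0.064,0,0,0.002,0.127]]'; python3 -m inch '[[0,0.01,0,0,0,0],[0,0.02,0,0,0,0],[0,0.02,0,0,0,0]]'; python3 - <<'E'
from h import *
o=env.get_obs(); p,Q=cov(1.6,.02,0); d=o['tcp_pos']-p; print(d@UP,d@EY,d@N)
E
```

```text
time: 40.0
tcp_pos: [0.6882, -0.0049, 0.1044]
orientation: [2.101, 1.845, 0.418]
force: [-5.4, 0.3, -1.3]
finger_gap: 0.0254
grasp_force: 2.1
time: 40.38
tcp_pos: [0.6885, -0.0048, 0.1042]
orientation: [2.109, 1.852, 0.409]
force: [-13.5, -0.9, -0.3]
finger_gap: 0.0255
grasp_force: 5.6
0.005969324634112884 0.00011513054652965072 -0.0009113106962291985
```

```bash
python3 -m inch '[[0,-0.025,0,0,0,0],[0,-0.042,0,0,0,0],[0,-0.042,0,0,0,0],[0,-0.042,-0.05,0,0,0],[0,-0.042,-0.1,0,0,0],[0,-0.042,-0.2,0,0,0],[0,-0.042,-0.3,0,0,0],[0,-0.042,-0.3,0,0,0]]'; python3 - <<'E'
from h import *
s,t=dumps('s9')
o=env.get_obs(); print(o['joint_positions'].round(2))
Q=cov(1.6,0)[1]; b=np.array([.6185,-.1385,.067])
rows([(b+h*N,Q) for h in(.06,.025)])
cv2.imwrite('pics/open.png',np.hstack([cv2.convertScaleAbs(cv2.resize(v['pixels'][y:y+90,x:x+90],(400,400),interpolation=2),alpha=1.5) for v,x,y in((s,225,165),(t,250,165))]))
E
```

```text
time: 41.38
tcp_pos: [0.6473, -0.0006, 0.1882]
orientation: [2.096, 1.836, 0.427]
force: [-0.2, -0.3, 0.3]
finger_gap: 0.0263
grasp_force: 0.0
[-0.19  0.51  1.76  0.09  0.43 -0.13]
[-0.473, -0.195, 0.137, 0.001, -0.0, -0.001] n>= 3
[-0.473, -0.196, 0.254, 0.001, -0.0, -0.001] n>= 3
```

View pics/open.png

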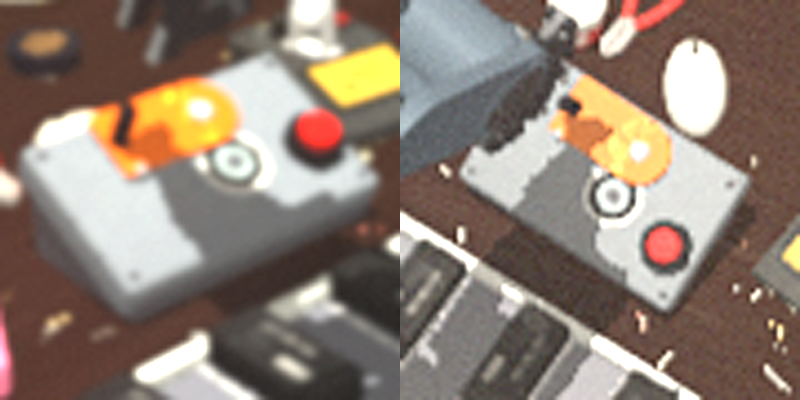

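The cover is fully aside with the lens port clear. The button is at about (296.5,194) in the scene picture and (309,220) in the top one, which matches my earlier measurement. I'll shut the fingers and press.

```bash
python3 -m inch '[[-0.473,-0.196,0.1,0,0,0],[-0.473,-0.196,0.1,0,0,0],[-0.473,-0.196,0.1,0,0,0],[-0.473,-0.196,0.137,0,0,0],[-0.473,-0.196,0.2,0,0,0],[-0.473,-0.196,0.25,0,0,0],[-0.473,-0.196,0.25,0,0,0]]' 0; python3 - <<'E'
from h import *
Q=cov(1.6,0)[1]; b=np.array([.6185,-.1385,.067])
rows([(b+h*N,Q) for h in(.02,.01,.0)])
E
```

```text
time: 42.35
tcp_pos: [0.6072, -0.1362, 0.0881]
orientation: [2.102, 1.842, 0.422]
force: [-0.1, -0.6, -0.4]
finger_gap: 0.0
grasp_force: 0.0
[-0.004, 0.005, 0.013, -0.002, -0.001, -0.0] n>= 1
[-0.004, 0.005, 0.046, -0.002, -0.001, -0.0] n>= 1
[-0.004, 0.005, 0.08, -0.002, -0.001, -0.0] n>= 1
```

```bash
python3 -m inch '[[-0.004,0.005,0.02,0,0,0],[-0.004,0.005,0.035,0,0,0],[-0.004,0.005,0.045,0,0,0],[-0.004,0.005,0.045,0,0,0]]'; python3 -m inch '[[0,0,0.01,0,0,0],[0,0,0.02,0,0,0],[0,0,0.02,0,0,0]]';python3 -m inch '[[0,0,0.01,0,0,0],[0,0,0.02,0,0,0],[0,0,0.02,0,0,0]]'
```

```text
time: 42.85
tcp_pos: [0.6143, -0.1392, 0.0787]
orientation: [2.1, 1.839, 0.423]
force: [0.3, 2.2, 3.2]
finger_gap: 0.0003
grasp_force: 1.8
time: 43.22
tcp_pos: [0.6155, -0.1394, 0.0763]
orientation: [2.098, 1.837, 0.424]
force: [-15.1, 1.6, 29.4]
finger_gap: 0.0
grasp_force: 16.5
time: 43.6
tcp_pos: [0.616, -0.1394, 0.0755]
orientation: [2.095, 1.835, 0.425]
force: [-37.9, 2.8, 67.4]
finger_gap: 0.0001
grasp_force: 38.9
```

```bash
python3 -m inch '[[0,0,-0.03,0,0,0],[0,0,-0.08,0,0,0],[0,0,-0.2,0,0,0],[0,0,-0.38,0,0,0],[0,0,-0.38,0,0,0],[0,0,-0.38,0,0,0]]' 0; python3 - <<'E'
from h import *
rows([cov(1.6,.12,.0015),cov(1.6,.02,.0015)])
E
```

```text
time: 44.35
tcp_pos: [0.5709, -0.135, 0.1703]
orientation: [2.101, 1.839, 0.422]
force: [0.3, -0.3, 0.0]
finger_gap: -0.0001
grasp_force: 0.0
[0.477, 0.191, 0.01, -0.0, -0.0, -0.001] n>= 3
[0.477, 0.191, 0.343, -0.0, -0.0, -0.001] n>= 3
```

```bash
python3 -m inch '[[0.477,0.191,0,0,0,0],[0.477,0.191,0,0,0,0],[0.477,0.191,0,0,0,0],[0.477,0.191,0,0,0,0],[0.477,0.191,0.01,0,0,0],[0.477,0.191,0.01,0,0,0]]' 0.45; python3 - <<'E'
from h import *
rows([cov(1.6,.02,.0015)])
E
```

```text
time: 45.1
tcp_pos: [0.6413, -0.0013, 0.1924]
orientation: [2.104, 1.839, 0.419]
force: [-1.1, 0.1, 0.6]
finger_gap: 0.0383
grasp_force: 0.0
[0.004, 0.005, 0.33, -0.002, 0.0, -0.002] n>= 2
```

```bash
python3 -m inch '[[0.004,0.003,0.13,0,0,0],[0.004,0.003,0.22,0,0,0],[0.004,0.003,0.28,0,0,0],[0.004,0.003,0.31,0,0,0],[0.004,0.003,0.33,0,0,0],[0.004,0.003,0.33,0,0,0]]';python3 -m inch '[[0,0,0,0,0,0],[0,0,0,0,0,0],[0,0,0,0,0,0]]' 0.3; python3 - <<'E'
from h import *
o=env.get_obs(); p,Q=cov(1.6,.02,0); d=o['tcp_pos']-p; print(d@UP,d@EY,d@N)
rows([cov(th,.020,-.003) for th in np.arange(1.6,.79,-.1)])
E
```

```text
time: 45.85
tcp_pos: [0.6848, -0.0034, 0.1048]
orientation: [2.1, 1.839, 0.422]
force: [0.3, 0.2, 0.7]
finger_gap: 0.0382
grasp_force: 0.0
time: 46.22
tcp_pos: [0.6848, -0.0032, 0.1051]
orientation: [2.1, 1.839, 0.423]
force: [-0.1, -0.2, -0.1]
finger_gap: 0.0258
grasp_force: 0.0
0.00282659388855872 0.0013231683406222502 0.0015122086392725686
[-0.005, -0.019, 0.005, 0.0, -0.0, -0.001] n>= 1
[-0.007, -0.043, 0.005, 0.0, -0.0, -0.064] n>= 1
[-0.012, -0.067, 0.005, 0.0, -0.0, -0.128] n>= 2
[-0.018, -0.09, 0.005, 0.0, -0.0, -0.192] n>= 2
[-0.028, -0.112, 0.005, 0.0, -0.0, -0.255] n>= 3
[-0.039, -0.133, 0.005, 0.0, -0.0, -0.319] n>= 3
[-0.052, -0.153, 0.005, 0.0, -0.0, -0.383] n>= 4
[-0.068, -0.171, 0.005, 0.0, -0.0, -0.446] n>= 4
[-0.085, -0.188, 0.005, 0.0, -0.0, -0.51] n>= 5
```

```bash
python3 -m inch '[[-0.005,-0.019,0.003,0,0,0],[-0.007,-0.043,0.005,0,0,-0.064],[-0.012,-0.067,0.005,0,0,-0.128],[-0.018,-0.09,0.005,0,0,-0.192],[-0.028,-0.112,0.005,0,0,-0.255],[-0.039,-0.133,0.005,0,0,-0.319],[-0.052,-0.153,0.005,0,0,-0.383],[-0.068,-0.171,0.005,0,0,-0.446],[-0.085,-0.188,0.005,0,0,-0.51],[-0.085,-0.188,0.005,0,0,-0.51]]'; python3 - <<'E'
from h import *
o=env.get_obs(); p,Q=cov(.8,.02,-.003); print((o['tcp_pos']-p).round(4))
rows([cov(th,.020,-.003) for th in np.arange(.7,-.01,-.1)])
E
```

```text
time: 47.48
tcp_pos: [0.6307, -0.0219, 0.0787]
orientation: [1.19, 2.452, 0.207]
force: [0.5, 0.5, -0.3]
finger_gap: 0.0258
grasp_force: 0.0
[-0.0007 -0.0003 -0.0008]
[-0.004, -0.021, -0.001, -0.0, -0.001, -0.065] n>= 1
[-0.008, -0.044, -0.001, -0.0, -0.001, -0.129] n>= 2
[-0.015, -0.067, -0.001, -0.0, -0.001, -0.192] n>= 2
[-0.024, -0.089, -0.001, -0.0, -0.001, -0.256] n>= 3
[-0.036, -0.111, -0.001, -0.0, -0.001, -0.32] n>= 3
[-0.049, -0.131, -0.001, -0.0, -0.001, -0.383] n>= 4
[-0.065, -0.149, -0.001, -0.0, -0.001, -0.447] n>= 4
[-0.082, -0.166, -0.001, -0.0, -0.001, -0.511] n>= 5
```

```bash
python3 -m inch '[[-0.004,-0.021,0,0,0,-0.065],[-0.008,-0.044,0,0,0,-0.129],[-0.015,-0.067,0,0,0,-0.192],[-0.024,-0.089,0,0,0,-0.256],[-0.036,-0.111,0,0,0,-0.32],[-0.049,-0.131,0,0,0,-0.383],[-0.065,-0.149,0,0,0,-0.447],[-0.082,-0.166,0,0,0,-0.511],[-0.082,-0.166,0,0,0,-0.511]]'; python3 -m inch '[[0,-0.01,0,0,0,0],[0,-0.02,0,0,0,0],[0,-0.03,0,0,0,0],[0,-0.03,0,0,0,0]]'; python3 - <<'E'
from h import *
o=env.get_obs(); p,Q=cov(0,.02,0); d=o['tcp_pos']-p; print(d@UP,d@EY,d@N)
E
```

```text
time: 48.6
tcp_pos: [0.6094, -0.0724, 0.0712]
orientation: [0.139, 2.702, -0.03]
force: [0.9, -1.1, -0.8]
finger_gap: 0.0254
grasp_force: 0.0
time: 49.1
tcp_pos: [0.6088, -0.0744, 0.071]
orientation: [0.13, 2.706, -0.014]
force: [9.1, 19.7, 0.0]
finger_gap: 0.0256
grasp_force: 10.3
0.0005865441701266269 -0.005266544111075453 -0.0004416886809905942
```

```bash
python3 -m inch '[[0,0.02,0,0,0,0],[0,0.036,0,0,0,0],[0,0.036,0,0,0,0],[0,0.036,-0.05,0,0,0],[0,0.036,-0.1,0,0,0],[0,0.036,-0.2,0,0,0],[0,0.036,-0.35,0,0,0],[0,0.036,-0.5,0,0,0],[0,0.036,-0.5,0,0,0],[0,0.036,-0.5,0,0,0]]'; python3 - <<'E'
from h import *
s,_=dumps('s10')
import pickle
s7,_=pickle.load(open('s7.pkl','rb')); s9,_=pickle.load(open('s9.pkl','rb'))
# compare cover region and left bricks with s7 (shut, before)
for n,(x,y,w,h) in dict(cover=(258,178,35,36),bricks=(238,235,90,50)).items():
    f=lambda v:v['pixels'][y:y+h,x:x+w].astype(int); print(n,abs(f(s)-f(s7)).mean().round(1),'vs open',abs(f(s)-f(s9)).mean().round(1))
for nm,v in(('s7',s7),('s9',s9),('s10',s)):
    hsv=cv2.cvtColor(v['pixels'],cv2.COLOR_BGR2HSV)[165:225,225:310]; m=cv2.inRange(hsv,(5,120,100),(22,255,255)); mo=cv2.moments(m); print(nm,m.sum()//255,225+mo['m10']/mo['m00'],165+mo['m01']/mo['m00'])
for n,b in(('L1',1),('L2',2),('3',3),('4',4)):
    x,y=lane(b); print(b,*[np.round(u,3) for u in fitbrick([s],x,y,-.1,z0=.004,vmax=85,rel=.2)])
E
```

```text
time: 50.35
tcp_pos: [0.5465, -0.0644, 0.2071]
orientation: [0.136, 2.702, -0.031]
force: [-0.1, -0.3, -1.5]
finger_gap: 0.026
grasp_force: 0.0
cover 6.0 vs open 34.9
bricks 4.2 vs open 12.7
s7 613 279.43719412724306 192.13539967373572
s9 620 270.8048387096774 189.26129032258063
s10 615 279.8016260162602 191.9512195121951
1 [ 0.494  0.157 -0.177] -0.825
2 [ 0.485  0.047 -0.211] -0.814
3 [ 0.441 -0.071  0.001] -0.425
4 [ 0.395 -0.114  0.249] -0.256
```

```bash
python3 -m inch '[[0,-0.99,-0.1,0,0,0],[0,-0.99,-0.1,0,0,0],[0,-0.99,-0.1,0,0,0],[0,-0.99,-0.1,0,0,0],[0,-0.99,-0.1,0,0,0],[0,-0.99,-0.1,0,0,0],[0.4,-0.99,-0.3,0,0,0],[0.4,-0.99,-0.3,0,0,0],[0.4,-0.99,-0.3,0,0,0],[0.4,-0.99,-0.3,0,0,0]]'; python3 - <<'E'
from h import *
rows([(np.array([.2,-.56,.25]),R.from_rotvec(env.get_obs()['orientation']))])
E
```

```text
time: 51.7
tcp_pos: [0.3941, -0.3381, 0.2542]
orientation: [0.175, 2.745, -0.039]
force: [0.4, -0.3, 0.6]
finger_gap: 0.0261
grasp_force: 0.0
[0.512, -0.816, -0.194, 0.0, 0.0, 0.0] n>= 5
```

```bash
python3 -m inch '[[0.512,-0.816,-0.194,0,0,0],[0.512,-0.816,-0.194,0,0,0],[0.512,-0.816,-0.194,0,0,0],[0.512,-0.816,-0.194,0,0,0],[0.512,-0.816,-0.194,0,0,0],[0.512,-0.816,-0.194,0,0,0]]'; python3 - <<'E'
from h import *
s,t=dumps('s11')
for b in (1,2,3,4):
    x,y=lane(b)
    for v in (s,t): print(b,np.round([x,y],3),*[np.round(u,3) for u in fitbrick([v],x,y,-.1,z0=.004,vmax=85,rel=.2,starts=(-.1,.1))])
    # white label centroid relative to the lane centre, top face
    c=proj(s,[[x,y,.034]])[0]; o=np.round(c-7).astype(int); gr=s['pixels'][o[1]:o[1]+15,o[0]:o[0]+15].min(2).astype(float); w=np.clip(gr-60,0,None); yy,xx=np.mgrid[:15,:15]
    P=back(s,(o[0]+(w*xx).sum()/w.sum(),o[1]+(w*yy).sum()/w.sum()),.034)[0]-[x,y,.034]; print('   label',(P@EX).round(4),(P@EY).round(4))
hsv=cv2.cvtColor(s['pixels'],cv2.COLOR_BGR2HSV)[165:225,225:310]; m=cv2.inRange(hsv,(5,120,100),(22,255,255)); mo=cv2.moments(m); print(m.sum()//255,225+mo['m10']/mo['m00'],165+mo['m01']/mo['m00'])
E
```

```text
time: 52.45
tcp_pos: [0.3158, -0.5375, 0.2954]
orientation: [0.287, 2.813, -0.04]
force: [0.2, 0.9, -0.1]
finger_gap: 0.0258
grasp_force: 0.0
1 [0.496 0.156] [ 0.496  0.156 -0.158] -0.824
1 [0.496 0.156] [0.488 0.142 0.115] -0.502
   label -0.0063 -0.0044
2 [0.484 0.045] [ 0.485  0.046 -0.219] -0.811
2 [0.484 0.045] [ 0.48  0.13 -0.5 ] -0.62
   label 0.0039 -0.0127
3 [ 0.473 -0.067] [ 0.476 -0.065 -0.214] -0.799
3 [ 0.473 -0.067] [ 0.473 -0.067 -0.2  ] 0.0
   label 0.0053 -0.0141
4 [ 0.462 -0.178] [ 0.438 -0.199  0.765] -0.712
4 [ 0.462 -0.178] [ 0.501 -0.193 -0.338] -0.496
   label -0.0121 0.0096
615 279.7918699186992 191.89756097560976
```

```bash
cat > asc.py <<'E'
from h import *
def asc(v,b,st=.006):
    for X in np.arange(.075,-.09,-st*1.6):
        r=''
        for Y in np.arange(.05,-.051,-st):
            p=np.r_[lane(b,X,Y),.034]; u=proj(v,[p])[0]; q=cv2.getRectSubPix(v['pixels'],(1,1),(float(u[0]),float(u[1])))[0,0].astype(int)
            r+='%3d%s'%(q.max(),'b' if q[0]>q[2]+8 else 'r' if q[2]>q[0]+12 else ' ')
        print(r)
    print()
E
python3 - <<'E'
from asc import *
import pickle
s,t=pickle.load(open('s11.pkl','rb'))
asc(s,3);asc(s,4)
E
```

```text
61r 61r 61r 60r 62r 60r 59r 61r 59r 58r 61r 60r 70r 72r 55r 56r 60r
 63r 65r 64r 64r 63r 62r 62r 62r 62r 62r 63r 80r 88r 72r 73r 64r 60r
 62r 61r 61r 61r 61r 60r 60r 62r 62r 62r 61r 62r 65r 74r 67r 60r 59r
125r134r147r 96r 57r 55r 58r 59r 58r 58r 59r 85r133r146r148r148r147r
234r222r143r 58  50  56  57  56  58  58  83 165r218r232r232r232r232r
138r 75  41  44  55  58  61  64  70  82  84 113 149r158r160r163r164r
 59  38  38  45  52  57  62  64  70  82  80  95 124 136 137 140 160 
 65  38  39  42  49  58  58  58  63  85  88  95 127 137 138 143 164 
 57  37  38  41  50  58  73  71  66  79  78  91 124 137 137 146 161 
 63  37  38  42  55 103 146r114r 68  84  80  87 121 136 137 143 159 
 60  37  37  41  59 110r149r114r 59  58  55  84 127 136 137 144 169 
 65  37  36  41  57  91 111r 76  50  47  54  86 124 136 137 144 166 
 59  37  37  41  52  60  57  57  54  53  58  83 121 137 137 143 159 
 63  35  37  41  48  53  54  55  57  56  59  92 131 137 137 143 169 
 60  36  36  39  39  38  39  39  39  44  91 132 137 137 137 142 166 
 68  37  37  35  36  36  36  42  76 120 135 137 137 137 137 143 16
[... 683 characters left out ...]
4r 59  75b
 42  34  34  39  47  57  74  80  64  72  69  56  52  54  68b 76b 80b
 43  33  33  38  52  97 141r121r 72  75  72  56  61  69b 73b 76b 79b
 36  33  34  39  57 103 140r111  65  53  57  62b 64b 69b 72b 75b 78b
 39  33  33  38  56  84  96  69  52  58b 61b 63b 64b 67b 71b 74b 76b
 40  32  34  39  48  54  55  55  61b 61b 61b 62b 63b 66b 69b 71b 73b
 39  32  34  38  44  50  54  59b 60b 60b 61b 62b 63b 65b 66b 70b 73b
 38  33  34  34  35  41  54  59b 60b 60b 62b 61b 63b 64b 65b 68b 72b
 39  37  36  34  35  37  52  59b 59b 60b 61b 61b 61b 62b 64b 66b 71b
144 136 139 139 133 138 127  82  60b 59b 60b 61b 61b 63b 63b 67b 68b
152 153 151 150 152 148 123  85  63b 59b 61b 61b 61b 62b 63b 64b 67b
```

The brick 4 reading matches brick 3 (edges and label in the same places); the odd fit came from the arm hiding part of it. The cover is shut, so I'm handing in.

```bash
python3 -c "
from workcell import env
print(env.job_done())"
```

```text
the job is handed in; nothing more can be done
None
```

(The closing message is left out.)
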